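# Refit the retaining ring on the vial carousel's spindle

### The arm

A 6-joint arm with a two-finger parallel gripper is mounted at the origin on the work surface. World frame = base frame: x ahead of the robot, y to its left, z up, the work surface at z = 0. Lengths are in m, angles in degrees, forces in N, time in s.
With the tool pointing down it reaches from about 0.4 to 0.825 m from the base axis. Payload 7 kg.
Tool frame: the origin (TCP) lies midway between the tips of the shut fingers; the grasp point (between the pads) lies 19 mm behind it; z points along the fingers, y is the line along which they close (so a half turn about z gives the same grasp; the last joint's range is limited). The gripper opens to 88 mm and grips with 3 to 60 N. Pads are 19 mm wide; open, the fingers measure 130 mm over their backs; the gripper's body (78 mm by 193 mm) begins 47 mm behind the grasp point.
Start: joints at [-53.509, 20.546, 0.682, 0, -70.136, -16.507], TCP at [0.231, -0.634, 0.227] pointing down, gripper open.
Joint ranges: [-176.03, 176.03], [-82.01, 121.73], [-58.28, 71.71], [-173.87, 95.51], [-174.79, -0.11], [-173.66, 173.66]. Speed limits (degrees/s): [136.94, 136.94, 172.46, 180, 180, 180].

### API

Orientations are given as [roll, pitch, yaw] about the fixed x, y, z axes, in that order (R = Rz(yaw) Ry(pitch) Rx(roll)).
In Python, from plant import ctrl gives the robot as it stands.
- The arm moves only by the tool step_arm, never from a script. Its argument "rows" is a list of rows, each a list of 3 entries, a list of its own where there are three numbers: the closure, from 0 (fully open) to 1 (shut), then the shift along the world's x, y, z in mm, then the turn, a rotation vector about the world's x, y, z in rad. A call has exactly 5 rows; each row is the pose to reach, as a shift and turn from the pose commanded when the call began; what a row does not reach only later rows make up. A row lasts 1/12 s, in which the tool goes at most 41.7 mm and 7.16 degrees, less where a joint would pass 70% of its speed; a pose out of reach is approached as far as the arm can. A call with a gripper value outside its range is refused whole. The fingers move at their own pace and stop on an object; the grip force is fixed at half the most. Time passes only in rows, so rows that repeat a pose let the fingers close, or fill a call up. It gives the time, the measured TCP pose, the force, the opening and the grip force at its end, in the units of the state.
- ctrl.get_obs(): the state, without advancing time (a new reading comes with each control period).
- ctrl.snapshot(name): name is "side" or "top" or "wrist"; returns the picture (420x560x3 uint8, red, green, blue); there is no depth.
- ctrl.camera_model(name): a dict with "intrinsics" (3x3 intrinsics, pixels), "R" (3x3) and "t" (3): a world point X has camera coordinates R X + t. Camera axes: x right, y down, z forward; pixel columns grow to the right and rows downward; lengths in m; the calibration is good to about 2 mm. A picture is of the moment at which its call begins: read the wrist's pose just before it. camera_model takes no time and is no camera call; for the wrist camera it gives the pose at the moment of the call.
- ctrl.close_job(): hands the job in; it is judged then, once.
The state is a dict: "clock": time; "joint_pos": joint angles; "qvel": joint speeds; "tau": joint torques, N m; "tool_pos": TCP position; "orientation": TCP orientation; "force": force on the tool from outside, world axes, zero at the start; "moment": the same for the moment, N m; "opening": finger opening in m; "gripper_force": force on a finger pad.
Only numpy, scipy, OpenCV 4.12 (cv2) and the standard library are available. Lean on these libraries where they do the work, as an engineer would, in place of code of your own. Each camera call takes 0.05 s, during which the arm holds its last target. There are 200 camera calls.

### The job

The vial carousel's spindle needs its retaining ring back: take the circlip pliers from their stand, spread the bright ring lying on the mat by its two eyes, carry it over and lower it round the spindle onto the brass hub, and let it close into the groove there. Put the pliers back upright in the slot of their stand, fully down, and only then turn the carousel's black switch a sixth of a turn clockwise to its stop. Do not disturb the vials, the rusty old ring or the other things on the worktop.

Things in the scene. Friction and masses are not known exactly. Their poses are not given: they have to be found in the camera images.
- ring_center (a point): Bright steel external retaining ring (C-shaped circlip), 3 mm thick, 20 g, flat on the 3 mm thick green mat; bore 26.5 mm when free, 35 mm over its back. This point: bore centre, half-way up, fixed to the ring's back. x axis: towards the gap and the eyes; z: normal to the ring. With the eyes spread 35 mm apart the bore is 32 mm and its centre lies 4 mm from this point towards the gap.
- eye_l (a point): Centre of the eye (6 mm hole in a lug about 10 mm wide) at the ring's left end, on its +y side, half-way up. Free, the eyes are 16 mm apart and their line lies 18 mm from ring_center; spread to 35 mm, 14 mm from the bore's centre. The ring springs back: about 8 N at each eye holds them 35 mm apart. Closed in the groove they are about 17 mm apart.
- eye_r (a point): Centre of the other eye, on the ring's -y side; same size and height as eye_l.
- pliers_grip (a point): Circlip pliers, 150 g, standing tips down in the stand. This point: midway between the two orange handles at the height to grip, 108 mm above the ends of the tips, 124 mm above the worktop. y axis: from handle to handle, z up along the pliers. The bowed soft handles, 18 mm wide, reach 24 mm above and below this point and are 63 mm over their outsides at rest, sprung apart.
- tip_l (a point): Lower end of the pliers' left tip (the +y one): a 3.4 mm pin, 3.6 mm long below a shoulder, tapered to 1 mm at its end. Squeezing the handles spreads the tips evenly: 13.4 mm apart at rest, 17 mm with the handles held at 59 mm, 32 mm at 40 mm, 42 mm at the stop (28 mm), which spreads the ring's eyes to about 35 mm. Each handle pushes back with 10 N at 59 mm, 23 N at the stop with the ring on.
- tip_r (a point): Lower end of the other tip, on the -y side, like tip_l.
- stand_slot (a point): Blue block, 85 x 85 x 56 mm, fixed, with a slot for the pliers' jaws in its top: 33 mm long (along its y axis), 13 mm wide, 52 mm deep. This point: centre of the slot's mouth, 56 mm above the worktop. The pliers are home when their joint (46 mm wide) rests on the block, pliers_grip 68 mm above this point; the jaws reach 40 mm down the slot, blades 5 mm thick, 20 mm over both at rest.
- spindle_seat (a point): Upright steel spindle of the carousel, 30 mm diameter, standing 14.5 mm out of a brass hub (46 mm diameter, flat top 86 mm above the worktop). This point: spindle axis at the hub's top face. The groove (27 mm diameter, 5 mm high) begins right at the hub's face, so a ring pressed down on the hub is level with it. The spindle's top 3.5 mm taper to 24 mm. Fixed; z up.
- switch_grip (a point): Black bar handle of the carousel's rotary switch, 42 mm long (along this point's x axis), 14 mm wide, 32 mm high, on a fixed base of the carousel. This point: on its vertical axis, 92 mm above the worktop, 7 mm below the handle's top.
- switch (a joint): Angle of the switch in rad: 0 off, grows as it is turned clockwise seen from above, stop at 1.05 (on). It stays where it is left.
- vial_a: Small glass vial, 28 mm diameter, 52 mm tall, standing on the carousel plate (160 mm diameter, top 70 mm above the worktop), 60 mm from the spindle; leave alone. Origin: centre of its underside.
- vial_b: Another such vial on the plate.
- vial_c: Third such vial, green cap, on the plate.
- worn_ring: Rusty brown old ring on the mat, same size as the bright one, rigid; not to be used. Origin: its centre, underside.
- ethanol: Clear bottle with a blue cap, 64 mm diameter, 170 mm tall. Origin: centre of its underside.
- dish_0: Lower one of two stacked Petri dishes, 92 mm diameter, 17 mm tall each. Origin: centre of its underside.
- dish_1: Upper Petri dish of the stack. Origin: centre of its underside.
- screwdriver: Red-handled screwdriver, 170 mm long, lying on the worktop. Origin: its middle.

How it is judged:
By the outcome, as a careful person would: the job done as asked, in the order asked, and still so for the second after the job is handed in, with the robot touching nothing.
It also fails if it takes over 67 s, if anything falls off the work surface, if the arm or the gripper's body presses on something with over 40 N, if the wrist force passes 120 N, or if a joint passes its speed limit or range.

## Working session

There is one attempt and no reset: what is moved stays moved. The work goes in short steps, Python scripts to look and compute and a tool call to move; the robot and the scene stay as the last step left them, time stands still between calls to the robot, and variables do not carry over. Pictures are saved under pics/ and viewed, at most 10 in all, crops included, and the job is handed in when it is done.

Besides the shell and the picture viewer there is one more tool, called after ">>>" in YAML: its name, and indented under it one key for each argument. step_arm: Moves the arm, as the interface text tells. Its arguments: {"type":"object","properties":{"rows":{"type":"array"}},"required":["rows"]}

```bash
mkdir -p pics; ls; python3 - <<'E'
from plant import ctrl
import cv2,numpy as np
for n in("top","side"):
    m=ctrl.camera_model(n); print(n,m)
    im=ctrl.snapshot(n); cv2.imwrite(f"pics/{n}0.png",cv2.resize(im[:,:,::-1],(800,600),interpolation=cv2.INTER_CUBIC))
    np.save(f"pics/{n}0.npy",im)
print(ctrl.get_obs())
E
```

```text
pics
top {'intrinsics': array([[527.89184439,   0.        , 282.05980607],
       [  0.        , 527.89184439, 207.37199675],
       [  0.        ,   0.        ,   1.        ]]), 'R': array([[-0.00839551, -0.99985812,  0.01460322],
       [-0.99876173,  0.00766838, -0.04915484],
       [ 0.04903588, -0.01499782, -0.99868441]]), 't': array([0.03216647, 0.53020615, 1.3911811 ])}
side {'intrinsics': array([[439.7974293 ,   0.        , 276.86013559],
       [  0.        , 439.7974293 , 206.13359607],
       [  0.        ,   0.        ,   1.        ]]), 'R': array([[-0.88621312, -0.46315741, -0.01056   ],
       [-0.29671689,  0.58495349, -0.75484336],
       [ 0.35578841, -0.66581876, -0.65582009]]), 't': array([0.47763681, 0.2065976 , 1.00763113])}
{'clock': 0.1, 'joint_pos': array([-5.35080117e+01,  2.05873218e+01,  6.38087015e-01, -1.70540573e-02,
       -7.01371666e+01, -1.65061813e+01]), 'qvel': array([-0.06608741, -0.04140127,  0.05495884,  0.00419145,  0.01586475,
        0.0021377 ]), 'tau': array([-2.03129268e-03, -5.84162092e+01,  2.93755192e+01,  7.01564267e+00,
        1.02289551e-02, -4.58256886e-05]), 'tool_pos': array([ 0.23050975, -0.63393913,  0.22571153]), 'orientation': array([ 1.79912604e+02, -9.17840350e-03, -1.60019993e+02]), 'force': array([-0.79040986, -0.18473468, -0.34541749]), 'moment': array([ 0.04285744, -0.02008186, -0.02000991]), 'gripper_force': 0.0, 'opening': 0.08750339952159067}
```

View pics/top0.png

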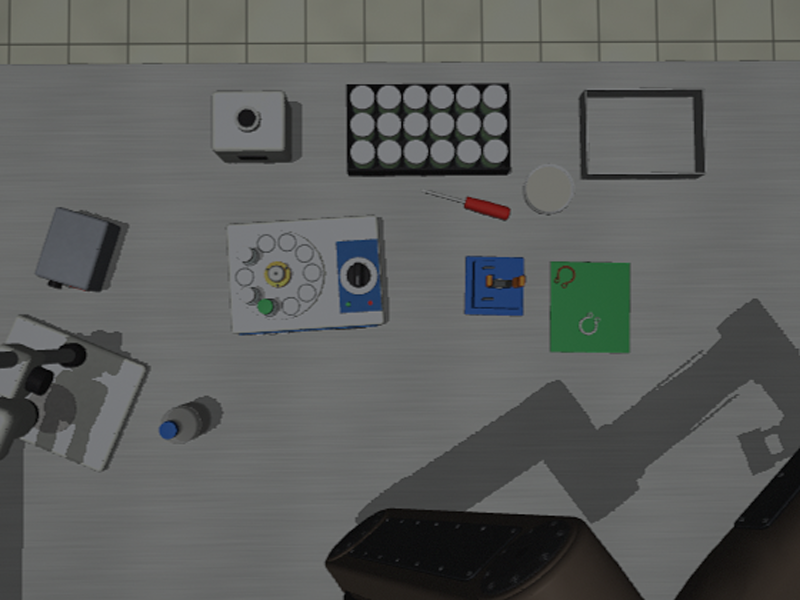

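View pics/side0.png

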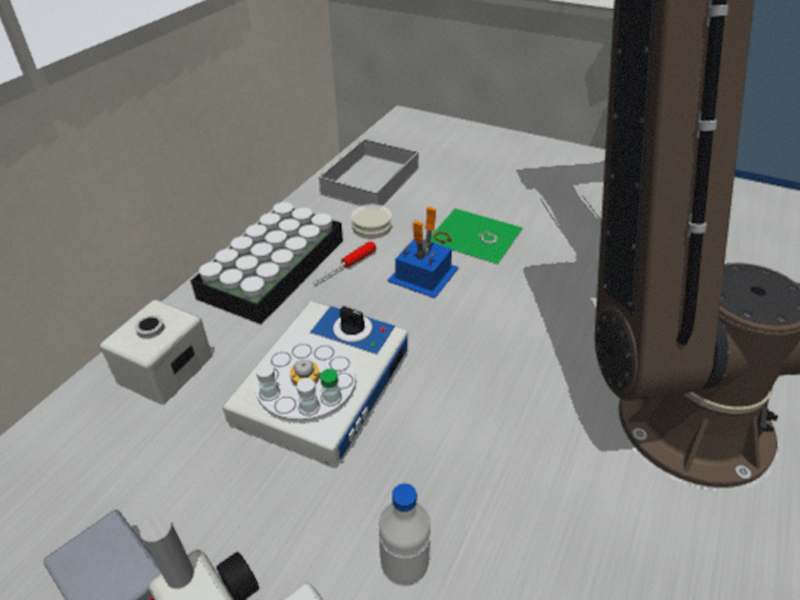

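The top view shows the stand at (494,285) with the orange handles at (492,281) and (522,281). The bright ring is at (589,323), the spindle at (277,273) and the switch at (358,275). The side view agrees.

```bash
cat > h.py <<'E'
import numpy as np, cv2
from plant import ctrl
def ray(m,u,v,z):
    "pixel (original image) -> world at height z"
    K,R,t=(np.array(m[k]) for k in("intrinsics","R","t"))
    d=R.T@np.linalg.solve(K,[u,v,1.]); c=-R.T@t
    return c+d*(z-c[2])/d[2]
def proj(m,X):
    K,R,t=(np.array(m[k]) for k in("intrinsics","R","t"))
    p=K@(R@np.array(X)+t); return p[:2]/p[2]
E
python3 - <<'E'
from h import *
m=ctrl.camera_model("top")
for n,u,v,z in[("h1",492,281,.14),("h2",522,281,.14),("block",494,285,.056),("ring",589,323,.0045),("worn",565,275,.0045),("spindle",277,273,.1),("switch",358,275,.099),("dish",549,189,.03),("ethcap",168,430,.17),("green",265,307,.12),("carcorner",228,224,.06),("carcorner",382,215,.06),("c",384,325,.06),("matTL",550,262,.003),("matBR",630,352,.003)]:
    print(n,np.round(ray(m,u*.7,v*.7,z),3))
im=np.load("pics/top0.npy")[:,:,::-1]
a=im[170:255,320:450]; b=im[145:240,150:280]
A=cv2.resize(a,None,fx=5,fy=5,interpolation=cv2.INTER_CUBIC)
cv2.imwrite("pics/cropA.png",A)
w=ctrl.camera_model("wrist"); o=ctrl.get_obs()
from scipy.spatial.transform import Rotation as Ro
T=Ro.from_euler("xyz",o["orientation"],degrees=True).as_matrix()
print("cam in tool",T.T@(-w["R"].T@w["t"]-o["tool_pos"]), "R",np.round(w["R"]@T,3),w["intrinsics"][0],w["intrinsics"][1])
E
```

```text
h1 [ 0.549 -0.122  0.14 ]
h2 [ 0.549 -0.173  0.14 ]
block [ 0.547 -0.136  0.056]
ring [ 0.478 -0.321  0.004]
worn [ 0.569 -0.277  0.004]
spindle [0.568 0.249 0.1  ]
switch [0.564 0.107 0.099]
dish [ 0.727 -0.245  0.03 ]
ethcap [0.307 0.415 0.17 ]
green [0.509 0.266 0.12 ]
carcorner [0.661 0.343 0.06 ]
carcorner [0.675 0.065 0.06 ]
c [0.477 0.063 0.06 ]
matTL [ 0.593 -0.25   0.003]
matBR [ 0.423 -0.397  0.003]
cam in tool [ 0.07129748 -0.00133201 -0.15847088] R [[ 0.001  1.     0.   ]
 [-0.964  0.001 -0.264]
 [-0.264 -0.     0.964]] [374.75872044   0.         286.38481762] [  0.         374.75872044 214.04610835]
```

View pics/cropA.png

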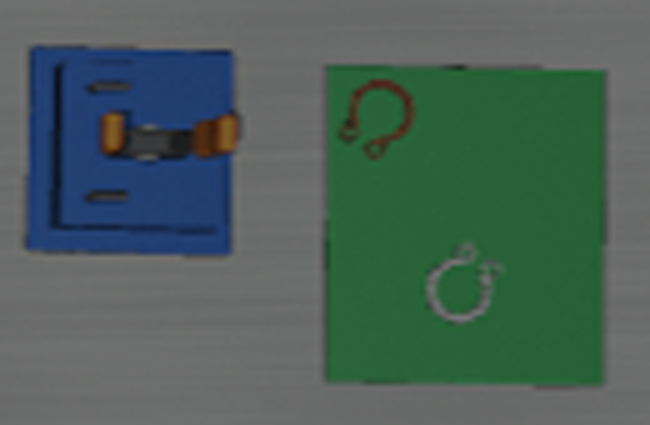

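Enlarged, the handles are at (113,132) and (220,132). The ring's bore is at (460,291) with its eyes at (466,252) and (492,268), so the gap points to about -31° yaw. I'm moving above the pliers and mat for a closer wrist view.

>>> step_arm:
  rows:
    - [0, [20, 27, 4], [0, 0, -0.03]]
    - [0, [44, 59, 8], [0, 0, -0.06]]
    - [0, [68, 91, 12], [0, 0, -0.09]]
    - [0, [91, 123, 16], [0, 0, -0.12]]
    - [0, [114, 154, 20], [0, 0, -0.15]]

```text
clock: 0.52
tool_pos: [0.3451, -0.4786, 0.2463]
orientation: [180.0, -0.0, -168.7]
force: [1.3, -0.0, 0.6]
opening: 0.0873
gripper_force: 0.0
```

>>> step_arm:
  rows:
    - [0, [23, 31, 1], [0, 0, -0.04]]
    - [0, [46, 62, 2], [0, 0, -0.08]]
    - [0, [69, 93, 3], [0, 0, -0.12]]
    - [0, [92, 124, 4], [0, 0, -0.16]]
    - [0, [115, 155, 5], [0, 0, -0.2]]

```text
clock: 0.93
tool_pos: [0.4603, -0.3235, 0.2515]
orientation: [180.0, -0.0, 179.8]
force: [1.0, -0.5, 0.1]
opening: 0.0877
gripper_force: 0.0
```

>>> step_arm:
  rows:
    - [0, [20, 27, 0], [0, 0, 0]]
    - [0, [40, 54, 0], [0, 0, 0]]
    - [0, [60, 80, 0], [0, 0, 0]]
    - [0, [70, 95, 0], [0, 0, 0]]
    - [0, [70, 95, 0], [0, 0, 0]]

```text
clock: 1.35
tool_pos: [0.5314, -0.2275, 0.2509]
orientation: [180.0, -0.0, -179.9]
force: [0.3, -0.1, -0.5]
opening: 0.0877
gripper_force: 0.0
```

```bash
python3 - <<'E'
from h import *
import pickle
o=ctrl.get_obs(); m=ctrl.camera_model("wrist"); im=ctrl.snapshot("wrist")
print(o["clock"],o["tool_pos"],o["orientation"],o["joint_pos"])
pickle.dump((m,im),open("pics/w1.pkl","wb"))
cv2.imwrite("pics/w1.png",cv2.resize(im[:,:,::-1],(800,600),interpolation=cv2.INTER_CUBIC))
E
```

```text
1.35 [ 0.53139465 -0.22749664  0.25093679] [ 1.79971404e+02 -2.71813550e-02 -1.79894380e+02] [-3.81627291e+00  1.06178133e+01 -9.70763957e+00 -2.84358227e-02
 -6.97036230e+01 -8.60682429e+01]
```

View pics/w1.png

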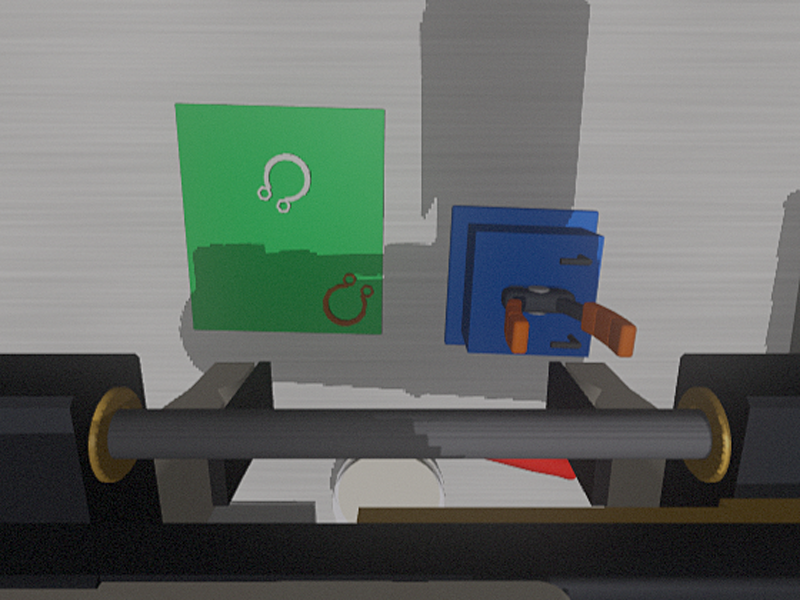

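The wrist view shows the ring bore at (288,178) with eyes at (264,193) and (283,206). The pliers' joint is at (539,300), the handle tops are near (516,336) and (624,338), and the block's top corners are near (472,226), (602,237) and (467,352).

```bash
python3 - <<'E'
from h import *
import pickle
m,im=pickle.load(open("pics/w1.pkl","rb"))
for n,u,v,z in[("bore",288,178,.0045),("eyeA",264,193,.0045),("eyeB",283,206,.0045),("worn",346,303,.0045),("pivot",539,299,.07),("hL",518,349,.148),("hR",625,353,.148),("bTL",472,226,.056),("bTR",602,237,.056),("bBL",467,352,.056),("bBR",587,356,.056)]:
    print(n,np.round(ray(m,u*.7,v*.7,z)*1000,1))
c=lambda x0,y0,w,h,f:cv2.resize(im[y0:y0+h,x0:x0+w,::-1],(w*f,h*f),interpolation=cv2.INTER_CUBIC)
A=c(310,140,140,115,4); B=c(170,95,60,65,4)
out=np.zeros((460,800,3),np.uint8); out[:,:560]=A; out[:260,560:]=B
cv2.imwrite("pics/w1c.png",out)
E
```

```text
bore [ 474.2 -318.1    4.5]
eyeA [ 485.1 -336.5    4.5]
eyeB [ 494.6 -322.9    4.5]
worn [ 569.3 -278.     4.5]
pivot [ 548.6 -143.6   70. ]
hL [ 555.2 -172.3  148. ]
hR [ 557.2 -116.7  148. ]
bTL [ 502.8 -187.5   56. ]
bTR [ 509.8 -101.3   56. ]
bBL [ 590.8 -188.    56. ]
bBR [ 593.5 -103.6   56. ]
```

View pics/w1c.png

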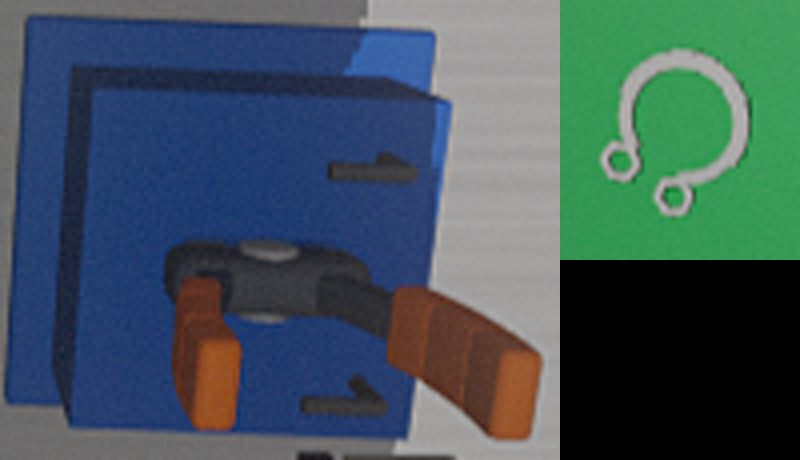

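In the 4x crop, the handle tops are at (219,385) and (517,393). The block top corners are at (92,88), (450,100), (70,427) and (407,438). In the ring inset the bore is at (685,116) with eyes at (620,161) and (673,196).

```bash
python3 - <<'E'
from h import *
import pickle
m,im=pickle.load(open("pics/w1.pkl","rb"))
P={}
for n,u,v,z in[("hL",219,385,.148),("hR",517,393,.148),("bTL",92,88,.056),("bTR",450,100,.056),("bBL",70,427,.056),("bBR",407,438,.056),("bolt",267,282,.068)]:
    P[n]=ray(m,310+(u-1.5)/4,140+(v-1.5)/4,z)*1000; print(n,P[n].round(1))
for n,u,v in[("bore",685,116),("eA",620,161),("eB",673,196)]:
    P[n]=ray(m,170+(u-561.5)/4,95+(v-1.5)/4,.0045)*1000; print(n,P[n].round(1))
ang=lambda v:np.degrees(np.arctan2(v[1],v[0]))
print("handles",(P["hL"]+P["hR"])/2,np.linalg.norm(P["hL"]-P["hR"]),ang(P["hR"]-P["hL"]))
print("block",sum(P[k] for k in P if k[0]=="b" and k[1] in"TB")/4,[ang(P[b]-P[a]) for a,b in(("bTL","bTR"),("bBL","bBR"),("bTL","bBL"),("bTR","bBR"))])
e=(P["eA"]+P["eB"])/2
print("eyes",e,np.linalg.norm(P["eA"]-P["eB"]),ang(P["eB"]-P["eA"]),"bore->eyes",np.linalg.norm(e-P["bore"]),ang(e-P["bore"]))
E
```

```text
hL [ 548.6 -171.4  148. ]
hR [ 550.  -116.5  148. ]
bTL [ 506.  -185.3   56. ]
bTR [ 508.6 -100.7   56. ]
bBL [ 590.8 -187.8   56. ]
bBR [ 593.5 -103.1   56. ]
bolt [ 550.  -143.9   68. ]
bore [ 473.2 -318.8    4.5]
eA [ 484.9 -336.6    4.5]
eB [ 494.  -323.1    4.5]
handles [ 549.32338172 -143.93460739  148.        ] 54.954164422888496 88.56099656578397
block [ 549.71514784 -144.21730731   56.        ] [np.float64(88.26766106511603), np.float64(88.19487273699299), np.float64(-1.6725758816694947), np.float64(-1.6224517548388313)]
eyes [ 489.40791528 -329.89365256    4.5       ] 16.268161205943628 56.016479255808115 bore->eyes 19.641729755929454 -34.48629542814544
```

>>> step_arm:
  rows:
    - [0, [6, 28, -10], [0, 0, -0.01]]
    - [0, [13, 56, -25], [0, 0, -0.02]]
    - [0, [18, 80, -40], [0, 0, -0.03]]
    - [0, [18, 83.5, -60], [0, 0, -0.03]]
    - [0, [18, 83.5, -80], [0, 0, -0.03]]

```text
clock: 1.82
tool_pos: [0.5476, -0.146, 0.1711]
orientation: [180.0, 0.0, 178.3]
force: [0.3, 0.0, 0.4]
opening: 0.0877
gripper_force: 0.0
```

>>> step_arm:
  rows:
    - [0, [0, 0, -18], [0, 0, 0]]
    - [0, [0, 0, -38], [0, 0, 0]]
    - [0, [0, 0, -55], [0, 0, 0]]
    - [0, [0, 0, -66], [0, 0, 0]]
    - [0, [0, 0, -66], [0, 0, 0]]

```text
clock: 2.23
tool_pos: [0.5457, -0.1474, 0.1031]
orientation: [-180.0, -0.3, 178.1]
force: [-0.8, -0.8, -1.0]
opening: 0.0874
gripper_force: 0.0
```

>>> step_arm:
  rows:
    - [0.15, [0, 0, 0], [0, 0, 0]]
    - [0.25, [0, 0, 0], [0, 0, 0]]
    - [0.28, [0, 0, 0], [0, 0, 0]]
    - [0.3, [0, 0, 0], [0, 0, 0]]
    - [0.33, [0, 0, 0], [0, 0, 0]]

```text
clock: 2.65
tool_pos: [0.5486, -0.1466, 0.1068]
orientation: [180.0, 0.1, 178.2]
force: [0.3, 3.0, 6.1]
opening: 0.0614
gripper_force: 9.9
```

>>> step_arm:
  rows:
    - [0.335, [0, 1, 0], [0, 0, 0]]
    - [0.335, [0, 1, 0], [0, 0, 0]]
    - [0.335, [0, 1, 0], [0, 0, 0]]
    - [0.335, [0, 1, 0], [0, 0, 0]]
    - [0.335, [0, 1, 0], [0, 0, 0]]

```text
clock: 3.07
tool_pos: [0.5487, -0.1462, 0.107]
orientation: [-180.0, 0.1, 178.3]
force: [-0.8, -0.3, 6.5]
opening: 0.0587
gripper_force: 10.2
```

```bash
python3 - <<'E'
from h import *
for i in range(3):
    o=ctrl.get_obs(); print(o["tool_pos"],o["orientation"],o["force"],o["opening"],o["gripper_force"]); ctrl.snapshot("top")
E
```

```text
[ 0.54865989 -0.14619081  0.10702488] [-1.79961057e+02  1.38650991e-01  1.78251257e+02] [-0.80812585 -0.27529096  6.53040564] 0.05866433511324819 10.225702080497285
[ 0.54867881 -0.14618394  0.1070364 ] [-1.79959786e+02  1.40522445e-01  1.78251287e+02] [-0.58253739 -0.43675891  6.89410636] 0.05880229143377071 10.22736949424143
[ 0.54869067 -0.14620146  0.10702776] [-1.79959896e+02  1.40764418e-01  1.78252367e+02] [-0.50122274 -0.38613078  6.18099777] 0.058053547353977594 10.228152732452145
```

>>> step_arm:
  rows:
    - [0.335, [0, 0, 12], [0, 0, 0]]
    - [0.335, [0, 0, 30], [0, 0, 0]]
    - [0.335, [0, 0, 50], [0, 0, 0]]
    - [0.335, [0, 0, 65], [0, 0, 0]]
    - [0.335, [0, 0, 70], [0, 0, 0]]

```text
clock: 3.63
tool_pos: [0.5487, -0.1459, 0.1782]
orientation: [-180.0, 0.2, 178.2]
force: [0.8, -0.1, -1.2]
opening: 0.0585
gripper_force: 9.1
```

>>> step_arm:
  rows:
    - [0.335, [-8, -25, 0], [0, 0, -0.08]]
    - [0.335, [-20, -62, 0], [0, 0, -0.2]]
    - [0.335, [-33, -99, 0], [0, 0, -0.32]]
    - [0.335, [-46, -136, 0], [0, 0, -0.44]]
    - [0.335, [-55, -165, 0], [0, 0, -0.54]]

```text
clock: 4.05
tool_pos: [0.491, -0.3125, 0.1749]
orientation: [-180.0, -0.1, 146.9]
force: [-0.0, 0.5, -1.4]
opening: 0.0585
gripper_force: 9.1
```

>>> step_arm:
  rows:
    - [0.335, [-5, -12, -10], [0, 0, -0.023]]
    - [0.335, [-5, -18, -25], [0, 0, -0.023]]
    - [0.335, [-5, -19, -40], [0, 0, -0.023]]
    - [0.335, [-5, -19, -45], [0, 0, -0.023]]
    - [0.335, [-5, -19, -45], [0, 0, -0.023]]

```text
clock: 4.47
tool_pos: [0.4863, -0.3291, 0.1283]
orientation: [-180.0, -0.2, 146.0]
force: [-0.2, 0.9, -2.1]
opening: 0.0587
gripper_force: 9.1
```

```bash
python3 - <<'E'
from h import *
import pickle
o=ctrl.get_obs(); m=ctrl.camera_model("wrist"); im=ctrl.snapshot("wrist")
print(o["clock"],o["tool_pos"],o["orientation"],o["force"],o["opening"],o["gripper_force"])
pickle.dump((m,im,o),open("pics/w2.pkl","wb"))
for n,X in(("tips",(o["tool_pos"][0],o["tool_pos"][1],o["tool_pos"][2]-.091)),("eyes",(.4894,-.3299,.0045))): print(n,proj(m,X))
cv2.imwrite("pics/w2.png",cv2.resize(im[:,:,::-1],(800,600),interpolation=cv2.INTER_CUBIC))
E
```

```text
4.4667 [ 0.48633944 -0.32914896  0.12833898] [-179.95505661   -0.22538035  145.96245089] [-0.24235774  0.92416162 -2.07651455] 0.05869395015905826 9.143431320553645
tips [287.88799207 216.91251326]
eyes [289.13616047 209.27114246]
```

View pics/w2.png

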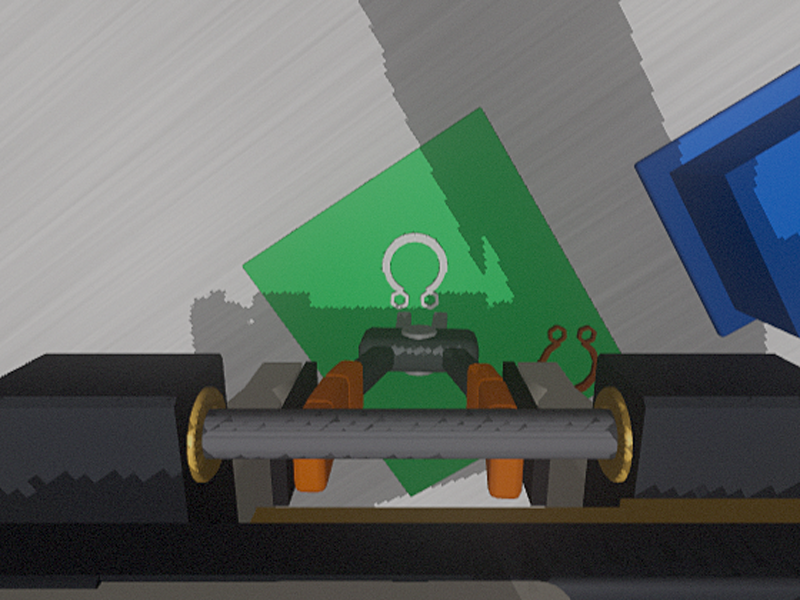

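The wrist view shows the ring eyes at (400,300) and (430,300) and the jaws just below them at about (406,318) and (437,318), level with the eyes. I'll go lower and look at a crop.

>>> step_arm:
  rows:
    - [0.335, [1, 0, -5], [0, 0, 0]]
    - [0.335, [2, -0.5, -15], [0, 0, 0]]
    - [0.335, [3, -0.8, -23], [0, 0, 0]]
    - [0.335, [3, -0.8, -27], [0, 0, 0]]
    - [0.335, [3, -0.8, -27], [0, 0, 0]]

```text
clock: 4.93
tool_pos: [0.49, -0.3302, 0.1021]
orientation: [-180.0, -0.1, 146.0]
force: [-0.9, 0.3, -1.9]
opening: 0.0584
gripper_force: 9.1
```

```bash
python3 - <<'E'
from h import *
import pickle
o=ctrl.get_obs(); m=ctrl.camera_model("wrist"); im=ctrl.snapshot("wrist")
print(o["clock"],o["tool_pos"],o["orientation"],o["force"],o["opening"],o["gripper_force"])
pickle.dump((m,im,o),open("pics/w3.pkl","wb"))
for n,X in(("tips",(o["tool_pos"][0],o["tool_pos"][1],o["tool_pos"][2]-.091)),("eyes",(.4894,-.3299,.0045))): print(n,proj(m,X))
cv2.imwrite("pics/w3.png",cv2.resize(im[160:250,235:345,::-1],None,fx=6,fy=6,interpolation=cv2.INTER_CUBIC))
E
```

```text
4.9333 [ 0.49000558 -0.33015686  0.10210812] [-1.79973584e+02 -1.25792239e-01  1.45962807e+02] [-0.91197235  0.2850352  -1.85677185] 0.058398350847478506 9.142280297965044
tips [287.81371652 216.66229953]
eyes [287.60462401 213.27421648]
```

View pics/w3.png

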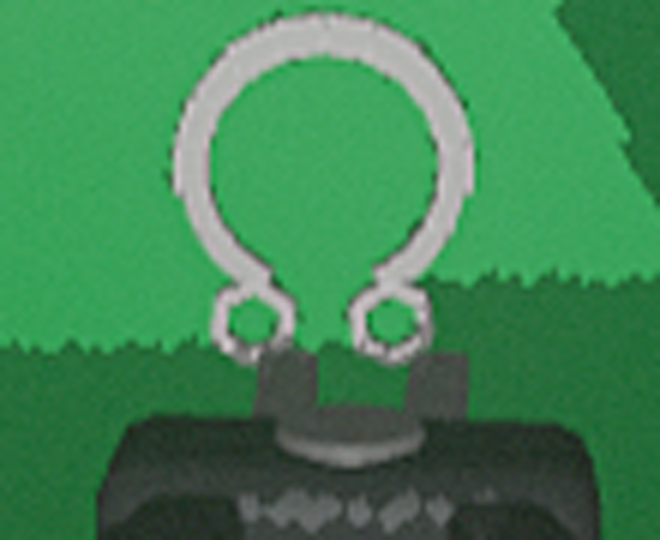

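In the crop, the eyes are at (253,320) and (391,321), and the jaw ends are at about (288,350) and (438,352). The jaws sit about 41 crop pixels to the right of the eyes, so the pliers are offset or tilted along tool y.

```bash
python3 - <<'E'
from h import *
import pickle
from scipy.spatial.transform import Rotation as Ro
for f in("w2","w3"):
    m,im,o=pickle.load(open(f"pics/{f}.pkl","rb"))
    T=Ro.from_euler("xyz",o["orientation"],degrees=True).as_matrix()
    for n,p in(("htop",(0,0,-43)),("hgrip",(0,0,-19)),("joint",(0,0,50)),("tips",(0,0,91))):
        a=proj(m,o["tool_pos"]+T@np.array(p)/1e3); b=proj(m,o["tool_pos"]+T@(np.array(p)+[0,1,0])/1e3)
        print(f,n,a.round(1),"x800",(a/.7).round(1),"px/mm",(b-a)[0].round(2))
    T6=T@[0,1,0]; print("tool y",T6)
print(proj(m,(.4894,-.3299,.0045)))
cv2.imwrite("pics/s3.png",cv2.resize(ctrl.snapshot("side")[110:215,230:370,::-1],None,fx=5.5,fy=5.5,interpolation=cv2.INTER_CUBIC))
E
```

```text
w2 htop [289.3 321. ] x800 [413.3 458.5] px/mm 2.89
w2 hgrip [288.8 289.3] x800 [412.6 413.2] px/mm 2.45
w2 joint [288.1 235.3] x800 [411.5 336.2] px/mm 1.71
w2 tips [287.8 216.4] x800 [411.1 309.2] px/mm 1.45
tool y [ 5.59733369e-01  8.28672396e-01 -7.84404043e-04]
w3 htop [289.2 320.9] x800 [413.2 458.4] px/mm 2.89
w3 hgrip [288.8 289.2] x800 [412.6 413.2] px/mm 2.45
w3 joint [288.  235.3] x800 [411.5 336.1] px/mm 1.71
w3 tips [287.8 216.4] x800 [411.1 309.1] px/mm 1.45
tool y [ 5.59730052e-01  8.28674880e-01 -4.61047731e-04]
[287.60462401 213.27421648]
```

The pliers are tilted about 2.8° about tool x: the offset is -1 mm at the handle tops and +5 mm at the tips. I'm levelling them and looking again from just above the ring.

>>> step_arm:
  rows:
    - [0.335, [0, 0, 0], [-0.014, 0.009, 0]]
    - [0.335, [-0.5, 0, 0], [-0.028, 0.018, 0]]
    - [0.335, [-1, 0, -1], [-0.041, 0.027, 0]]
    - [0.335, [-1, 0, -3], [-0.041, 0.027, 0]]
    - [0.335, [-1, 0, -3], [-0.041, 0.027, 0]]

```text
clock: 5.45
tool_pos: [0.4895, -0.3301, 0.1001]
orientation: [-177.2, -0.0, 146.0]
force: [0.3, -0.2, -1.8]
opening: 0.0583
gripper_force: 9.1
```

```bash
python3 - <<'E'
from h import *
import pickle
o=ctrl.get_obs(); m=ctrl.camera_model("wrist"); im=ctrl.snapshot("wrist")
print(o["clock"],o["tool_pos"],o["orientation"],o["force"],o["opening"],o["gripper_force"])
s=ctrl.snapshot("side"); ms=ctrl.camera_model("side")
pickle.dump((m,im,o,s,ms),open("pics/w4.pkl","wb"))
for n,X in(("tips",(o["tool_pos"][0],o["tool_pos"][1],o["tool_pos"][2]-.091)),("eyes",(.4894,-.3299,.0045))): print(n,(proj(m,X)-[235,170])*6)
p=proj(ms,(.4894,-.3299,.05)).astype(int); print(p)
A=cv2.resize(im[170:270,245:335,::-1],None,fx=6,fy=6,interpolation=cv2.INTER_CUBIC)
B=cv2.resize(s[p[1]-38:p[1]+26,p[0]-16:p[0]+16,::-1],None,fx=8,fy=8,interpolation=cv2.INTER_CUBIC)
out=np.zeros((600,800,3),np.uint8); out[:,:540]=A[:600]; out[:512,544:]=B[:512]
cv2.imwrite("pics/w4.png",out)
E
```

```text
5.45 [ 0.48950144 -0.33009271  0.10013408] [-1.77168274e+02 -5.81590215e-03  1.46006551e+02] [ 0.3331765  -0.2297488  -1.81465626] 0.05828225650436381 9.140407196246088
tips [355.62022454 278.60958517]
eyes [357.65017116 266.36071424]
[339 151]
```

View pics/w4.png

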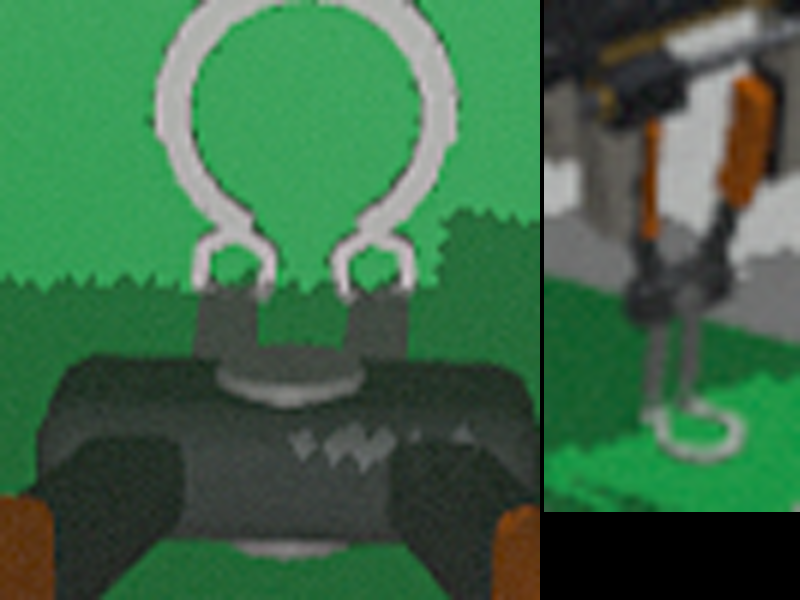

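The pliers are now vertical: jaws at x=227 and 377, eyes at x=235 and 374, and laterally aligned to 0.3 mm. The blades sit roughly 1–2 mm short of the eyes towards the gap side, so I'll shift 1.5 mm and lower.

>>> step_arm:
  rows:
    - [0.335, [-1, 1, 0], [0, 0, 0]]
    - [0.335, [-1, 1, -1], [0, 0, 0]]
    - [0.335, [-1, 1, -2.5], [0, 0, 0]]
    - [0.335, [-1, 1, -4], [0, 0, 0]]
    - [0.335, [-1, 1, -4], [0, 0, 0]]

```text
clock: 5.97
tool_pos: [0.4884, -0.3296, 0.0962]
orientation: [-177.2, 0.0, 145.9]
force: [0.2, 1.3, -1.3]
opening: 0.0581
gripper_force: 9.1
```

>>> step_arm:
  rows:
    - [0.335, [0, 0, -1], [0, 0, 0]]
    - [0.335, [0, 0, -2], [0, 0, 0]]
    - [0.335, [0, 0, -2.5], [0, 0, 0]]
    - [0.335, [0, 0, -2.5], [0, 0, 0]]
    - [0.335, [0, 0, -2.5], [0, 0, 0]]

```text
clock: 6.38
tool_pos: [0.4886, -0.3296, 0.094]
orientation: [-177.2, 0.0, 146.0]
force: [0.3, -0.1, -1.5]
opening: 0.0587
gripper_force: 9.1
```

>>> step_arm:
  rows:
    - [0.335, [0, 0, -0.5], [0, 0, 0]]
    - [0.335, [0, 0, -1], [0, 0, 0]]
    - [0.335, [0, 0, -1.5], [0, 0, 0]]
    - [0.335, [0, 0, -1.5], [0, 0, 0]]
    - [0.335, [0, 0, -1.5], [0, 0, 0]]

```text
clock: 6.8
tool_pos: [0.4891, -0.3298, 0.0931]
orientation: [-177.2, 0.1, 146.0]
force: [-0.4, -0.4, 4.4]
opening: 0.0584
gripper_force: 9.9
```

```bash
python3 - <<'E'
from h import *
import pickle
o=ctrl.get_obs(); m=ctrl.camera_model("wrist"); im=ctrl.snapshot("wrist")
print(o["tool_pos"],o["force"],o["moment"])
pickle.dump((m,im,o),open("pics/w5.pkl","wb"))
# ring pixels (bright, unsaturated) around the jaws
hsv=cv2.cvtColor(im[150:225,245:335],cv2.COLOR_RGB2HSV)
mask=((hsv[...,1]<60)&(hsv[...,2]>120)).astype(np.uint8)
for r in range(0,mask.shape[0],2): print(r+150,"".join(".#"[v] for v in mask[r]))
E
```

```text
[ 0.48908851 -0.32984889  0.09313275] [-0.37648801 -0.39905722  4.38136686] [0.02677167 0.17297462 0.00402941]
150 ..........................................................................................
152 ..........................................................................................
154 ..........................................................................................
156 ..........................................................................................
158 ..........................................................................................
160 ..........................................................................................
162 ..........................................................................................
164 ..........................................................................................
166 ..........................................#################...............................
168 .......................................########################...........................
170 ...................................
[... 1920 characters left out ...]
.....#######.......................
212 ...................................#######.................#######........................
214 ................................######..#####............####.#######.....................
216 ................................###........###.........####........###....................
218 ................................#...........##.........###.........###....................
220 ................................#..........##...........##...........#....................
222 ...........................................#.............#................................
224 ..........................................................................................
```

Contact came at the mat level (TCP 93.5, tips about 3 mm), so the pins are in the eyes. I'm squeezing gradually.

>>> step_arm:
  rows:
    - [0.36, [0, 0, 0.8], [0, 0, 0]]
    - [0.4, [0, 0, 0.8], [0, 0, 0]]
    - [0.44, [0, 0, 0.8], [0, 0, 0]]
    - [0.48, [0, 0, 0.8], [0, 0, 0]]
    - [0.5, [0, 0, 0.8], [0, 0, 0]]

```text
clock: 7.27
tool_pos: [0.4902, -0.3297, 0.0945]
orientation: [-177.2, 0.2, 146.0]
force: [1.8, 2.7, 8.9]
opening: 0.0455
gripper_force: 18.0
```

>>> step_arm:
  rows:
    - [0.54, [0, 0, 0], [0, 0, 0]]
    - [0.58, [0, 0, 0], [0, 0, 0]]
    - [0.62, [0, 0, 0], [0, 0, 0]]
    - [0.66, [0, 0, 0], [0, 0, 0]]
    - [0.7, [0, 0, 0], [0, 0, 0]]

```text
clock: 7.68
tool_pos: [0.4913, -0.3297, 0.0952]
orientation: [-177.3, 0.3, 146.0]
force: [3.6, 5.0, 10.6]
opening: 0.0291
gripper_force: 30.8
```

>>> step_arm:
  rows:
    - [0.75, [0, 0, 0], [0, 0, 0]]
    - [0.75, [0, 0, 0], [0, 0, 0]]
    - [0.75, [0, 0, 0], [0, 0, 0]]
    - [0.75, [0, 0, 0], [0, 0, 0]]
    - [0.75, [0, 0, 0], [0, 0, 0]]

```text
clock: 8.1
tool_pos: [0.4912, -0.3297, 0.0952]
orientation: [-177.3, 0.3, 146.0]
force: [2.1, 4.6, 11.1]
opening: 0.029
gripper_force: 30.7
```

```bash
cat > ringmask.py <<'E'
from h import *
import pickle,sys
def run(name,y0=150,y1=240):
    o=ctrl.get_obs(); m=ctrl.camera_model("wrist"); im=ctrl.snapshot("wrist")
    print(o["clock"],o["tool_pos"],o["orientation"],o["force"],o["opening"],o["gripper_force"])
    pickle.dump((m,im,o),open(f"pics/{name}.pkl","wb"))
    hsv=cv2.cvtColor(im[y0:y1,245:335],cv2.COLOR_RGB2HSV)
    mask=((hsv[...,1]<60)&(hsv[...,2]>120)).astype(np.uint8)
    for r in range(0,mask.shape[0],3): print(r+y0,"".join(".#"[v] for v in mask[r]))
E
python3 -c "import ringmask;ringmask.run('w6')"
```

```text
8.1 [ 0.49122225 -0.32969742  0.09517467] [-177.29163997    0.30806194  146.01437601] [ 2.14512017  4.57042999 11.12867969] 0.029011954744873388 30.67913583596237
150 ..........................................................................................
153 ..........................................................................................
156 ..........................................................................................
159 ..........................................................................................
162 ..........................................................................................
165 ........................................................##................................
168 ..............................................########################....................
171 .........................................##################################...............
174 ......................................############...............############.............
177 ..................................##########..........................########
[... 1212 characters left out ...]
.......................##..........
219 ....................................##......................................##............
222 ..........................................................................................
225 ..........................................................................................
228 ..........................................................................................
231 ................................................#######...................................
234 ..........................................................................................
237 ..........................................................................................
```

The ring is spread to a bore of about 32 mm. Lifting gently, then carrying it to the carousel.

>>> step_arm:
  rows:
    - [0.75, [0, 0, 2], [0, 0, 0]]
    - [0.75, [0, 0, 6], [0, 0, 0]]
    - [0.75, [0, 0, 12], [0, 0, 0]]
    - [0.75, [0, 0, 19], [0, 0, 0]]
    - [0.75, [0, 0, 26], [0, 0, 0]]

```text
clock: 8.57
tool_pos: [0.4883, -0.3296, 0.1197]
orientation: [-177.2, -0.0, 145.9]
force: [1.0, 0.6, -1.8]
opening: 0.029
gripper_force: 29.5
```

```bash
python3 -c "import ringmask;ringmask.run('w7')"
```

```text
8.5667 [ 0.48826441 -0.32963679  0.11965189] [-1.77168488e+02 -1.90845657e-02  1.45944892e+02] [ 0.99494782  0.61638336 -1.84562442] 0.028992140026032516 29.526289698327446
150 ..........................................................................................
153 ..........................................................................................
156 ..........................................................................................
159 ..........................................................................................
162 ..........................................................................................
165 ..........................................................................................
168 ..............................................###################.........................
171 .........................................##############################...................
174 .....................................###############.......###############................
177 ..................................##########.......................#
[... 1222 characters left out ...]
.....................#####.#####...
219 ..................................###.....................................###.............
222 ..........................................................................................
225 ..........................................................................................
228 ..........................................................................................
231 .............................................############.................................
234 ..........................................................................................
237 ..........................................................................................
```

The ring came up with the pliers. Carrying it over now.

>>> step_arm:
  rows:
    - [0.75, [0, 3, 12], [0, 0, 0.02]]
    - [0.75, [2, 12, 30], [0, 0, 0.06]]
    - [0.75, [5, 28, 50], [0, 0, 0.1]]
    - [0.75, [9, 50, 70], [0, 0, 0.14]]
    - [0.75, [13, 76, 88], [0, 0, 0.18]]

```text
clock: 9.03
tool_pos: [0.5015, -0.2534, 0.2092]
orientation: [-177.2, 0.1, 156.4]
force: [0.6, -0.1, -1.9]
opening: 0.0292
gripper_force: 29.5
```

>>> step_arm:
  rows:
    - [0.75, [5, 29, 12], [0, 0, 0.04]]
    - [0.75, [10, 59, 18], [0, 0, 0.08]]
    - [0.75, [15, 90, 20], [0, 0, 0.12]]
    - [0.75, [20, 121, 20], [0, 0, 0.16]]
    - [0.75, [25, 152, 20], [0, 0, 0.2]]

```text
clock: 9.45
tool_pos: [0.5265, -0.1, 0.2286]
orientation: [-177.2, 0.1, 167.9]
force: [0.6, 0.5, -1.9]
opening: 0.0293
gripper_force: 29.5
```

>>> step_arm:
  rows:
    - [0.75, [6, 31, 0], [0, 0, 0.04]]
    - [0.75, [12, 62, 0], [0, 0, 0.08]]
    - [0.75, [18, 93, 0], [0, 0, 0.12]]
    - [0.75, [24, 124, 0], [0, 0, 0.16]]
    - [0.75, [30, 155, 0], [0, 0, 0.2]]

```text
clock: 9.87
tool_pos: [0.5564, 0.0551, 0.2283]
orientation: [-177.2, 0.1, 179.4]
force: [0.8, 0.3, -2.2]
opening: 0.0292
gripper_force: 29.5
```

>>> step_arm:
  rows:
    - [0.75, [4, 30, 0], [0, 0, 0]]
    - [0.75, [9, 60, 0], [0, 0, 0]]
    - [0.75, [14, 90, 0], [0, 0, 0]]
    - [0.75, [18, 117, 0], [0, 0, 0]]
    - [0.75, [21, 140, 0], [0, 0, 0]]

```text
clock: 10.28
tool_pos: [0.5775, 0.1954, 0.228]
orientation: [-177.2, 0.0, 179.3]
force: [0.5, 0.2, -1.2]
opening: 0.0291
gripper_force: 29.5
```

>>> step_arm:
  rows:
    - [0.75, [2, 20, 0], [0, 0, 0]]
    - [0.75, [4, 37, 0], [0, 0, 0]]
    - [0.75, [4, 48, 0], [0, 0, 0]]
    - [0.75, [4, 56, 0], [0, 0, 0]]
    - [0.75, [4, 56, 0], [0, 0, 0]]

```text
clock: 10.7
tool_pos: [0.5816, 0.2503, 0.2272]
orientation: [-177.2, 0.0, 179.2]
force: [0.3, 0.2, -1.6]
opening: 0.0291
gripper_force: 29.5
```

```bash
python3 - <<'E'
from h import *
import pickle
o=ctrl.get_obs(); m=ctrl.camera_model("wrist"); im=ctrl.snapshot("wrist")
t=ctrl.snapshot("top"); s=ctrl.snapshot("side")
print(o["clock"],o["tool_pos"],o["orientation"],o["joint_pos"],o["force"],o["opening"],o["gripper_force"])
pickle.dump((m,im,o,t,s),open("pics/w8.pkl","wb"))
for X in((.568,.249,.1),(.564,.107,.099)): print(proj(m,X))
A=cv2.resize(im[60:270,100:420,::-1],(800,525),interpolation=cv2.INTER_CUBIC)
cv2.imwrite("pics/w8.png",A)
E
```

```text
10.7 [0.58155624 0.250317   0.22722443] [-1.77183466e+02  2.08869419e-02  1.79234799e+02] [  42.21284581   17.35093173   -4.83601247    2.2114445   -69.73257747
 -133.77944958] [ 0.31201134  0.18601068 -1.6406678 ] 0.0290715748748986 29.525052406455075
[294.29756078 187.84339634]
[115.52891261 183.01946083]
```

View pics/w8.png

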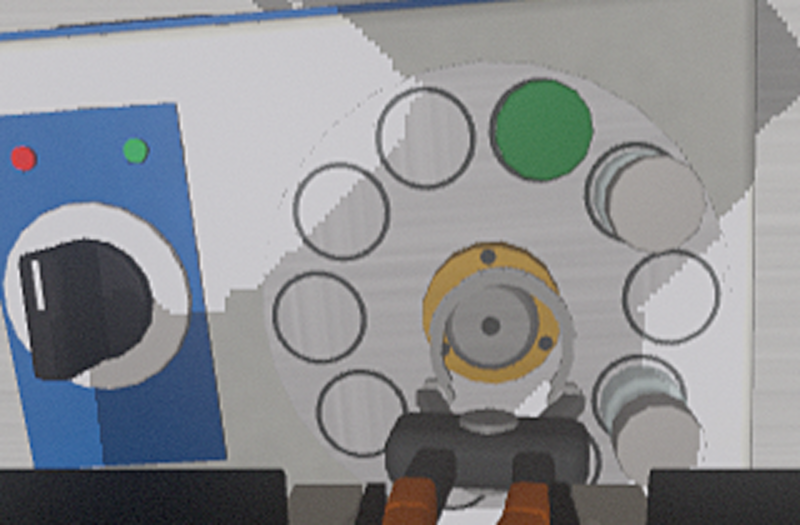

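The picture shows the spindle top at (491,326), the hub centre at (491,313), and the spread ring held level with its bore centre near (503,340). The vials are clear. The switch handle is at about (85,308), with its white mark at the far left.

```bash
python3 - <<'E'
from h import *
import pickle
m,im,o,t,s=pickle.load(open("pics/w8.pkl","rb"))
f=lambda u,v,z:(ray(m,100+(u-.75)/2.5,60+(v-.75)/2.5,z)*1000).round(1)
print("spindle",f(491,326,.1005),"hub",f(491,313,.086))
for z in(.133,.137,.141): print("ring",z,f(503.5,340,z),f(430,340,z)-f(577,340,z))
print("eyes",f(433,400,.138),f(568,400,.138))
# switch
for n,p in(("markT",(36,262)),("markB",(42,310)),("blTL",(22,255)),("blBL",(38,380)),("base",(97,295))): print(n,f(*p,.099 if n!="base" else .067))
# fit ring & spindle circles by image code
g=cv2.cvtColor(im,cv2.COLOR_RGB2GRAY); G=cv2.resize(g[140:215,255:345],None,fx=4,fy=4,interpolation=cv2.INTER_CUBIC)
c=cv2.HoughCircles(G,cv2.HOUGH_GRADIENT,1,20,param1=120,param2=25,minRadius=50,maxRadius=150)
print(None if c is None else (c[0][:6]/4+[255,140,0]).round(1), (np.array([491,326])/2.5+[100,60]), (np.array([503.5,340])/2.5+[100,60]))
E
```

```text
spindle [569.7 250.4 100.5] hub [568.4 250.1  86. ]
ring 0.133 [566.9 254.6 133. ] [  0.  -40.5   0. ]
ring 0.137 [566.  254.7 137. ] [  0.  -39.8   0. ]
ring 0.141 [565.1 254.7 141. ] [  0.  -39.2   0. ]
eyes [582.7 235.2 138. ] [582.6 272.3 138. ]
markT [549.3 107.8  99. ]
markB [564.6 107.7  99. ]
blTL [547.1 103.7  99. ]
blBL [587.6 103.3  99. ]
base [565.3 111.4  67. ]
[[297.1 185.4  28.5]
 [293.9 191.1  33.4]
 [301.4 188.4  33.5]
 [297.1 177.9  21.7]] [296.4 190.4] [301.4 196. ]
```

>>> step_arm:
  rows:
    - [0.75, [1, -1.5, 0], [0, 0, 0]]
    - [0.75, [2, -3, -5], [0, 0, 0]]
    - [0.75, [2.7, -4.4, -15], [0, 0, 0]]
    - [0.75, [2.7, -4.4, -25], [0, 0, 0]]
    - [0.75, [2.7, -4.4, -28], [0, 0, 0]]

```text
clock: 11.27
tool_pos: [0.5833, 0.2439, 0.1966]
orientation: [-177.1, -0.1, 179.1]
force: [-0.4, -0.5, -2.4]
opening: 0.029
gripper_force: 29.5
```

```bash
python3 - <<'E'
from h import *
import pickle
o=ctrl.get_obs(); m=ctrl.camera_model("wrist"); im=ctrl.snapshot("wrist")
print(o["clock"],o["tool_pos"],o["orientation"],o["force"],o["opening"])
pickle.dump((m,im,o),open("pics/w9.pkl","wb"))
print("seat",proj(m,(.569,.2503,.1005)),"seat at ring z",proj(m,(.569,.2503,.109)),"hub",proj(m,(.569,.2503,.086)))
g=im[155:235,255:345]; cv2.imwrite("pics/w9.png",cv2.resize(g[:,:,::-1],(720,640)[:2] if 0 else (675,600),interpolation=cv2.INTER_CUBIC))
E
```

```text
11.2667 [0.58333323 0.24391044 0.196646  ] [-1.77095931e+02 -1.35774810e-01  1.79131736e+02] [-0.40943661 -0.50260993 -2.4497833 ] 0.028962325224924968
seat [304.22369418 195.86394991] seat at ring z [304.16182961 198.58310296] hub [304.32069064 191.60063358]
```

View pics/w9.png

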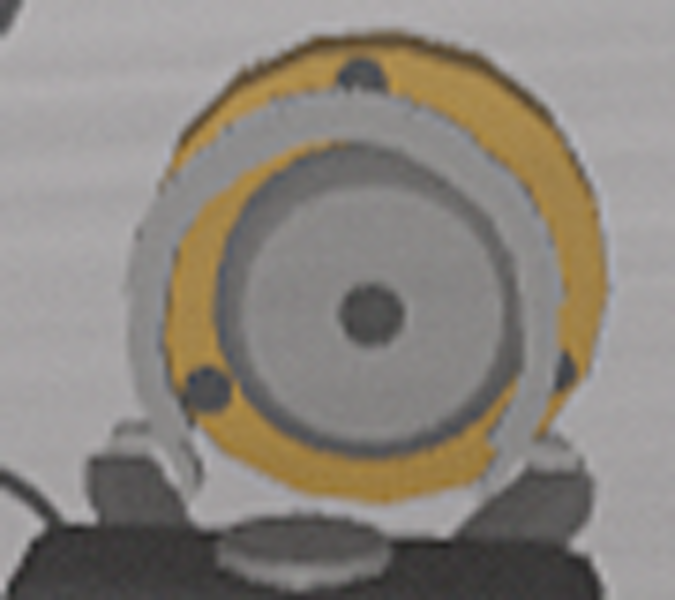

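The picture shows the ring bore at (344,314). The spindle axis, projected to the ring's height, is at about (371,333), so I correct by +1.6 mm in x and +2.5 mm in y.

>>> step_arm:
  rows:
    - [0.75, [1, 1.5, 0], [0, 0, 0]]
    - [0.75, [1.6, 2.5, 0], [0, 0, 0]]
    - [0.75, [1.6, 2.5, 0], [0, 0, 0]]
    - [0.75, [1.6, 2.5, 0], [0, 0, 0]]
    - [0.75, [1.6, 2.5, 0], [0, 0, 0]]

```text
clock: 11.73
tool_pos: [0.5861, 0.2476, 0.1997]
orientation: [-177.2, 0.1, 179.2]
force: [-0.4, -0.3, -1.3]
opening: 0.029
gripper_force: 29.5
```

```bash
cat > rs.py <<'E'
from h import *
def run():
    o=ctrl.get_obs(); m=ctrl.camera_model("wrist"); im=ctrl.snapshot("wrist")
    print(o["clock"],o["tool_pos"],o["orientation"],o["force"],o["opening"])
    hsv=cv2.cvtColor(cv2.GaussianBlur(im,(3,3),0)[155:235,255:345],cv2.COLOR_RGB2HSV)
    # o=gold, digits = brightness
    for r in range(0,80,2):
        print(r+155,"".join("o" if p[1]>70 else str(min(9,p[2]//26)) for p in hsv[r]))
E
python3 -c "import rs;rs.run()"
```

```text
11.7333 [0.58608295 0.24764857 0.19969654] [-1.77207918e+02  5.92353347e-02  1.79195557e+02] [-0.38302602 -0.33012638 -1.2568155 ] 0.029015897510947176
155 6666666666666666666666666666666666655444444ooooooo4555666666666666666666666666666666666666
157 6666666666666666666666666666665554oooooooooooooooooooooo4555666666666666666666666666666666
159 66666666666666666666666666654ooooooooooo43333ooooooooooooooo456666666666666666666666666666
161 66666666666666666666666665oooooooooooooo333334ooooooooooooooooo456666666666666666666666666
163 666666666666666666666665oooooooooooooooo43334oooooooooooooooooooo4566666666666666666666666
165 6666666666666666666665ooooooooooooooooooooooooooooooooooooooooooooo45666666666666666666666
167 666666666666666666655ooooooooooooooooooo555555555555ooooooooooooooooo566666666666666666666
169 6666666666666666665ooooooooooooooo655555555555555555555555oooooooooooo56666666666666666666
171 666666666666666666ooooooooooooo555555555555555555555555555555oooooooooo5666666666666666666
173 66666666666666666oooooooooooo5555555555555555445555555555555555ooooooooo55666666666666666
[... 2151 characters left out ...]
66666666555544333333333456666666543
221 654335666664333333333333456666666666666666666666666666666666666544333333333333456666666533
223 665433566666533333333333456666665555554444455555666666666666665433333333333333456666666433
225 666542333333222222222222233444433333333333333333344555555666543333333333333334566666666533
227 666532222222222222222222222223333333333333333333333322222222222222222222222356666666666533
229 665322222222222222222222222223333333333333333333333322222222222222222222222223456666666543
231 643222222222222222222222222222233444445555444444333222222222222222222222222222245666666653
233 532222222222222222222222222222222222333433333222222222222222222222222222222222224566666665
```

The earlier reading was an overshoot and the arm has now settled. Both the picture and the geometry give a correction of (-1.8, -1.5) mm. I'm correcting and descending slowly.

>>> step_arm:
  rows:
    - [0.75, [-1.8, -1.5, 0], [0, 0, 0]]
    - [0.75, [-1.8, -1.5, 0], [0, 0, 0]]
    - [0.75, [-1.8, -1.5, -1], [0, 0, 0]]
    - [0.75, [-1.8, -1.5, -2.5], [0, 0, 0]]
    - [0.75, [-1.8, -1.5, -4], [0, 0, 0]]

```text
clock: 12.2
tool_pos: [0.5841, 0.246, 0.1953]
orientation: [-177.2, 0.0, 179.2]
force: [-0.4, 0.1, -1.9]
opening: 0.0296
gripper_force: 29.5
```

>>> step_arm:
  rows:
    - [0.75, [0, 0, -1], [0, 0, 0]]
    - [0.75, [0, 0, -2], [0, 0, 0]]
    - [0.75, [0, 0, -3], [0, 0, 0]]
    - [0.75, [0, 0, -4], [0, 0, 0]]
    - [0.75, [0, 0, -4], [0, 0, 0]]

```text
clock: 12.62
tool_pos: [0.5841, 0.2459, 0.191]
orientation: [-177.2, 0.0, 179.2]
force: [0.4, 0.9, -2.0]
opening: 0.0289
gripper_force: 29.5
```

```bash
python3 -c "import rs;rs.run()"
```

```text
12.6167 [0.58405307 0.24591673 0.19104363] [-1.77175597e+02  1.25221889e-02  1.79185566e+02] [ 0.41959185  0.85701486 -2.0347545 ] 0.028879316478007882
155 666666666666666666666666666666666666666666666666666666666666666666666666666666666666666666
157 666666666666666666666666666666666666666666666666666666666666666666666666666666666666666666
159 666666666666666666666666666666666666655544444444ooo445556666666666666666666666666666666666
161 666666666666666666666666666666666554oooooooooooooooooooooo44556666666666666666666666666666
163 66666666666666666666666666666544ooooooooooo3333oooooooooooooooo456666666666666666666666666
165 66666666666666666666666666654ooooooooooooo333333ooooooooooooooooo4566666666666666666666666
167 66666666666666666666666665oooooooooooooo554444445555oooooooooooooooo5566666666666666666666
169 6666666666666666666666654ooooooooo655555555555555555555555oooooooooooo45666666666666666666
171 66666666666666666666654oooooooo555555555555555555555555555555ooooooooooo566666666666666666
173 666666666666666666665oooooooo5555555555554444444455555555555555oooooooooo5666666666666666
[... 2151 characters left out ...]
oooooo55555544333333333456666666666
221 3456666666543333333333334566666666666ooooooooooooooooooo5666666544333333333333456666666666
223 433456666666533333333333356666665555554444445555666666666666665433333333333333456666666666
225 654334443223322222222222233444433333333333333333344555555566543333333333333334566666666666
227 666422222222222222222222222223333333333333333333333322222222222222222222222356666666666666
229 665322222222222222222222222223343333333333333333343322222222222222222222222223456666666666
231 643222222222222222222222222222233444445555444444333222222222222222222222222222245666666666
233 532222222222222222222222222222222222333443333222222222222222222222222222222222234666666666
```

>>> step_arm:
  rows:
    - [0.75, [0, 0.8, 0], [0, 0, 0]]
    - [0.75, [0, 0.8, -1], [0, 0, 0]]
    - [0.75, [0, 0.8, -2], [0, 0, 0]]
    - [0.75, [0, 0.8, -3], [0, 0, 0]]
    - [0.75, [0, 0.8, -4], [0, 0, 0]]

```text
clock: 13.08
tool_pos: [0.5841, 0.2467, 0.1872]
orientation: [-177.2, 0.0, 179.2]
force: [0.4, -0.4, -0.4]
opening: 0.0287
gripper_force: 29.5
```

>>> step_arm:
  rows:
    - [0.75, [0, 0, -1], [0, 0, 0]]
    - [0.75, [0, 0, -2], [0, 0, 0]]
    - [0.75, [0, 0, -3], [0, 0, 0]]
    - [0.75, [0, 0, -4], [0, 0, 0]]
    - [0.75, [0, 0, -4], [0, 0, 0]]

```text
clock: 13.5
tool_pos: [0.5841, 0.2467, 0.1831]
orientation: [-177.2, 0.0, 179.2]
force: [-0.2, 0.3, -2.1]
opening: 0.0292
gripper_force: 29.5
```

```bash
python3 -c "import rs;rs.run()" | awk 'NR==1||NR>8'
```

```text
13.5 [0.58407042 0.24669469 0.18307341] [-1.77175744e+02  1.63786484e-02  1.79186382e+02] [-0.20123244  0.32112885 -2.06313889] 0.02916905711964569
169 666666666666666666666665oooooooooo655555555555555555555555ooooooooo44566666666666666666666
171 6666666666666666666665ooooooooo555555555555555555555555555555ooooooooo46666666666666666666
173 666666666666666666654oooooooo5555555555555555555555555555555555oooooooo5666666666666666666
175 6666666666666666665ooooooo555555555555oooooooooooooooo55555555555ooooooo566666666666666666
177 666666666666666665oooooo5555555555oo444333333333333344ooo55555555555ooooo55666666666666666
179 66666666666666666ooooo5555555555o4433444444444444444333334oo5555555555oooo5566666666666666
181 6666666666666665ooooo5555555oo433344444444444444444444433333ooo55555555oooo556666666666666
183 666666666666666oooo5555555oo4333444444455555555555544444443333ooo5555555oooo56666666666666
185 666666666666666ooo5555555oo4344444455555555555555555555444443334oo5555555oooo6666666666666
187 66666666666665oooo555555oo434444555555555555555555555555554444334oo5555555ooo5666666666666
18
[... 1482 characters left out ...]
ooooooooo55544333333333456666666666
221 66666666666433333333333345666ooooooooooooooooooooooooooooooooo5544333333333333456666666666
223 666666666666533333333333356666655oooooooooooooooooooooooooo5555433333333333333456666666666
225 45665544322332222222222223344443333333333333333333oo55555566543333333333333334566666666666
227 334432222222222222222222222223333333333333333333333322222222222222222222222456666666666666
229 432222222222222222222222222223333333333333333333343322222222222222222222222223456666666666
231 542222222222222222222222222222233444445555444444333222222222222222222222222222245666666666
233 532222222222222222222222222222222222333443333222222222222222222222222222222222234666666666
```

The ring surrounds the spindle with a gap all round and no contact. Lowering to the hub.

>>> step_arm:
  rows:
    - [0.75, [0, 0, -1], [0, 0, 0]]
    - [0.75, [0, 0, -2], [0, 0, 0]]
    - [0.75, [0, 0, -3], [0, 0, 0]]
    - [0.75, [0, 0, -4], [0, 0, 0]]
    - [0.75, [0, 0, -4], [0, 0, 0]]

```text
clock: 13.97
tool_pos: [0.5841, 0.2467, 0.1791]
orientation: [-177.2, 0.0, 179.2]
force: [0.4, 0.4, -0.0]
opening: 0.0291
gripper_force: 29.5
```

>>> step_arm:
  rows:
    - [0.75, [0, 0, -0.5], [0, 0, 0]]
    - [0.75, [0, 0, -1], [0, 0, 0]]
    - [0.75, [0, 0, -1.5], [0, 0, 0]]
    - [0.75, [0, 0, -2], [0, 0, 0]]
    - [0.75, [0, 0, -2], [0, 0, 0]]

```text
clock: 14.38
tool_pos: [0.5845, 0.2469, 0.1779]
orientation: [-177.2, 0.1, 179.2]
force: [-1.4, -0.7, 1.8]
opening: 0.0288
gripper_force: 29.5
```

>>> step_arm:
  rows:
    - [0.75, [0, 0, -0.5], [0, 0, 0]]
    - [0.75, [0, 0, -1], [0, 0, 0]]
    - [0.75, [0, 0, -1.5], [0, 0, 0]]
    - [0.75, [0, 0, -1.5], [0, 0, 0]]
    - [0.75, [0, 0, -1.5], [0, 0, 0]]

```text
clock: 14.8
tool_pos: [0.585, 0.247, 0.1773]
orientation: [-177.2, 0.2, 179.2]
force: [-0.4, -0.1, 6.7]
opening: 0.0289
gripper_force: 29.5
```

```bash
python3 -c "import rs;rs.run()" | awk 'NR==1||NR>8'
```

```text
14.8 [0.58503728 0.24698774 0.17732472] [-1.77227723e+02  1.63992001e-01  1.79215244e+02] [-0.42913881 -0.1113095   6.65317287] 0.028902714614501907
169 66666666666666666666655ooooooooo55555555555555555555554445oooooooooo4566666666666666666666
171 666666666666666666654oooooooo55555555555555555555555555555444ooooooooo46666666666666666666
173 6666666666666666654oooooooo555555555555555555555555555555555554oooooooo5566666666666666666
175 66666666666666665ooooooo5555555555555oooo4444oo4oooooo55555555544ooooooo556666666666666666
177 6666666666666666oooooo54555555555o444333333333333333344o555555555544oooooo5666666666666666
179 666666666666666oooooo5555555555443334444444444444444333334o55555555544ooooo566666666666666
181 666666666666665oooo55555555oo43334444444444444444444444333334o555555555ooooo56666666666666
183 66666666666665oooo5555555oo43334444444555555555555544444443333ooo5555555oooo56666666666666
185 6666666666666oooo5555555oo4344444455555555555555555555544444333ooo5555554oooo5666666666666
187 666666666666ooooo555555oo4344445555555555555555555555555544443334oo5555555ooo5666666666666
1
[... 1483 characters left out ...]
oooooooo544333333333333456666666666
221 666666666665333333333333456oooooooooooooooooooooooooooooooooooo433333333333333466666666666
223 666666655554433333333333345655oooo33333333333ooooooooooooooo553333333333333335776666666666
225 666543322222222222222222222233333333333333333333333ooooo4444322222233333333567766666666666
227 465322222222222222222222222233333333333333333333333322221222222222222222222456666666666666
229 333222222222222222222222222223344444444444434444443322222222222222222222222222456666666666
231 322222222222222222222222222222223344445555444433222222222222222222222222222222245666666666
233 322222222222222222222222222222222222223332222222222222222222222222222222222222235666666666
```

The ring is on the hub under light pressure. I'm letting it close slowly, moving the tips 3.5 mm towards the gap as the eye line moves out.

>>> step_arm:
  rows:
    - [0.66, [0, 0, 0], [0, 0, 0]]
    - [0.63, [0.4, 0, 0], [0, 0, 0]]
    - [0.59, [0.8, 0, 0], [0, 0, 0]]
    - [0.55, [1.2, 0, 0], [0, 0, 0]]
    - [0.51, [1.6, 0, 0], [0, 0, 0]]

```text
clock: 15.27
tool_pos: [0.5865, 0.247, 0.1773]
orientation: [-177.2, 0.1, 179.2]
force: [-1.5, 1.8, 7.7]
opening: 0.0412
gripper_force: 15.2
```

>>> step_arm:
  rows:
    - [0.47, [0.4, 0, 0], [0, 0, 0]]
    - [0.43, [0.9, 0, 0], [0, 0, 0]]
    - [0.39, [1.4, 0, 0], [0, 0, 0]]
    - [0.36, [1.9, 0, 0], [0, 0, 0]]
    - [0.345, [1.9, 0, 0], [0, 0, 0]]

```text
clock: 15.68
tool_pos: [0.588, 0.2468, 0.1763]
orientation: [-177.2, 0.1, 179.2]
force: [0.1, -0.1, 5.1]
opening: 0.0563
gripper_force: 9.8
```

```bash
python3 -c "import rs;rs.run()" | awk 'NR==1||NR>6'
```

```text
15.6833 [0.58796514 0.24681146 0.17632053] [-1.77198549e+02  7.29784331e-02  1.79195111e+02] [ 0.10409237 -0.11238241  5.06766495] 0.05628810023681962
165 66666666666555555566554ooooooooooooooooo4333334ooooooooooooooooooooo4455555555555555555555
167 555555555555555555554oooooooooooooo44444444444444444444ooooooooooooooo45555555555555555555
169 5555555555555555554oooooooooooo4444444444444444444444444444ooooooooooooo566666666666666666
171 55555555555555555oooooooooooo544444444444333333334444444444444ooooooooooo56666666666666666
173 6666666666666665ooooooooooo5444444433333333333333333333444444444oooooooooo5555555555555555
175 6666666666666655ooooooooo4444443333333333333333333333333333444444oooooooooo555555555555555
177 665555555555555oooooooo44444433333333334444444444433333333333444445ooooooooo55555555555555
179 55555555555555oooooooo5444433333334444444444444444444443333333344444ooooooooo5565556665566
181 5555555555555oooooooo544443333344444444444444444444444444433333344444oooooooo5566666666666
183 555566666665oooooooo54444333344444444444444444444444444444433333344445oooooooo566665666666
[... 1675 characters left out ...]
22234445555555555555555555555555555
221 55555555555555555555543233333323444ooooooooooooo322222222234445555555555555555555555555555
223 555555555555555555555432322223234555555555555ooo322222222334455555555555555555555555555555
225 345555555555555555555432222232233433333334444554322222232345555555555555555555555555555555
227 223432222222222233333222222233322222222222222333222222222234444444444445555555555555555555
229 322222222222211222111221122332222332332223322333322211222222112222222222233455555555555555
231 222222222222222222222222222333333333333333333333332222222222222222222221221234555555555555
233 122222222222222222222222122223334444444444444333222222221222222221222222222123455555555555
```

The ring has closed concentrically on the spindle. I'm setting the tips to 17 mm and lifting out gently.

>>> step_arm:
  rows:
    - [0.335, [0, 0, 0], [0, 0, 0]]
    - [0.335, [0, 0, 0], [0, 0, 0]]
    - [0.335, [0, 0, 1], [0, 0, 0]]
    - [0.335, [0, 0, 2.5], [0, 0, 0]]
    - [0.335, [0, 0, 4], [0, 0, 0]]

```text
clock: 16.15
tool_pos: [0.587, 0.2466, 0.1789]
orientation: [-177.1, -0.1, 179.2]
force: [0.2, -0.8, -1.7]
opening: 0.0586
gripper_force: 9.2
```

>>> step_arm:
  rows:
    - [0.335, [0, 0, 2], [0, 0, 0]]
    - [0.335, [0, 0, 4], [0, 0, 0]]
    - [0.335, [0, 0, 7], [0, 0, 0]]
    - [0.335, [0, 0, 10], [0, 0, 0]]
    - [0.335, [0, 0, 14], [0, 0, 0]]

```text
clock: 16.57
tool_pos: [0.5875, 0.2466, 0.194]
orientation: [-177.2, 0.0, 179.2]
force: [0.1, 0.3, -2.0]
opening: 0.0582
gripper_force: 9.2
```

```bash
python3 -c "import rs;rs.run()" | awk 'NR==1||NR>4'
```

```text
16.5667 [0.58751117 0.2465978  0.19397806] [-1.77167831e+02  7.87376220e-03  1.79181414e+02] [ 0.05499324  0.34466691 -2.00203387] 0.05818022919774292
161 666666666666666666666666554oooooooooooooo322223oooooooooooooooooo4455555555555555555555555
163 6666665555555555555555554ooooooooooooooo44444444444ooooooooooooooooo4555555555555555555555
165 55555555555555555555554oooooooooooo4444444444444444444444ooooooooooooo45555555555555555555
167 555555555555555555554ooooooooooo4444444444444444444444444444ooooooooooo5566666666666666666
169 5555555555555555565ooooooooooo544444443333333333333334444444444ooooooooo456666555556655555
171 6666666666666666655ooooooooo444444333333333333333333333334444444ooooooooo55555555555555555
173 666666666666666655oooooooo4444433333333333344444333333333333444445oooooooo4555555555555555
175 55555555555555555oooooooo444443333334444444444444444444333333344444oooooooo556555555555555
177 5555555555555555oooooooo44443333344444444444444444444444443333334444oooooooo55666556666666
179 555555555555555oooooooo4444333344444444444444444444444444443333334445ooooooo55666666666666
[... 1865 characters left out ...]
22345555555555555555555555555555555
221 554334555555555555555533222222234555555555555554322222222355555555555555555555555555555555
223 555432455555555555555532222222234555555555555553222222223455555555555555555555555555555554
225 555543345555555555555432222222233444444444455543222223223455555555555555555555555555555554
227 555543234444444444444322222222222222222222333333222222223455555555555555555555555555555555
229 432222221111111222222222222222222232222222222223322222222222222222222223344555555555555555
231 212222222222222222222222223333333333233223333333332212222222122212221122222235555555555555
233 222222222222222222222222222233344444444444444433322122222112222222222222222223444555555555
```

The pliers are free and the ring stays in the groove with its eye holes visible. Lifting clear and returning to the stand.

>>> step_arm:
  rows:
    - [0.335, [0, 0, 10], [0, 0, 0]]
    - [0.335, [0, 0, 25], [0, 0, 0]]
    - [0.335, [0, -5, 38], [0, 0, -0.016]]
    - [0.335, [-2, -22, 41], [0, 0, -0.016]]
    - [0.335, [-5, -48, 41], [0, 0, -0.016]]

```text
clock: 17.03
tool_pos: [0.5833, 0.1996, 0.2363]
orientation: [-177.3, 0.2, 178.4]
force: [0.2, -0.6, -1.9]
opening: 0.0583
gripper_force: 9.2
```

>>> step_arm:
  rows:
    - [0.335, [-3, -32, 0], [0, 0, 0]]
    - [0.335, [-6, -65, 0], [0, 0, 0]]
    - [0.335, [-10, -100, 0], [0, 0, 0]]
    - [0.335, [-13, -135, 0], [0, 0, 0]]
    - [0.335, [-17, -170, 0], [0, 0, 0]]

```text
clock: 17.45
tool_pos: [0.5648, 0.0266, 0.2352]
orientation: [-177.2, 0.0, 178.3]
force: [0.2, -0.4, -1.2]
opening: 0.0581
gripper_force: 9.2
```

>>> step_arm:
  rows:
    - [0.335, [-3, -34, 0], [0, 0, 0]]
    - [0.335, [-7, -68, 0], [0, 0, 0]]
    - [0.335, [-11, -102, 0], [0, 0, 0]]
    - [0.335, [-14, -132, 0], [0, 0, 0]]
    - [0.335, [-16, -155, 0], [0, 0, 0]]

```text
clock: 17.87
tool_pos: [0.5483, -0.1289, 0.2353]
orientation: [-177.2, 0.0, 178.2]
force: [0.9, 0.8, -1.2]
opening: 0.0585
gripper_force: 9.2
```

>>> step_arm:
  rows:
    - [0.335, [-0.8, -12, -10], [0, 0, 0]]
    - [0.335, [-0.8, -18, -30], [0, 0, 0]]
    - [0.335, [-0.8, -18, -50], [0, 0, 0]]
    - [0.335, [-0.8, -18, -65], [0, 0, 0]]
    - [0.335, [-0.8, -18, -70], [0, 0, 0]]

```text
clock: 18.28
tool_pos: [0.5468, -0.1445, 0.162]
orientation: [-177.2, -0.2, 178.2]
force: [-0.7, 0.8, -2.4]
opening: 0.0584
gripper_force: 9.2
```

>>> step_arm:
  rows:
    - [0.335, [0, 0, 0], [0, 0, 0]]
    - [0.335, [0, 0, 0], [0, 0, 0]]
    - [0.335, [0, 0, 0], [0, 0, 0]]
    - [0.335, [0, 0, 0], [0, 0, 0]]
    - [0.335, [0, 0, 0], [0, 0, 0]]

```text
clock: 18.7
tool_pos: [0.5494, -0.1441, 0.1658]
orientation: [-177.2, 0.1, 178.3]
force: [0.1, -0.3, -1.5]
opening: 0.0585
gripper_force: 9.2
```

```bash
python3 - <<'E'
from h import *
o=ctrl.get_obs(); m=ctrl.camera_model("wrist"); im=ctrl.snapshot("wrist")
print(o["clock"],o["tool_pos"],o["orientation"],o["force"],o["opening"])
print("slot centre",proj(m,(.5495,-.1441,.056)),"tipaxis",proj(m,o["tool_pos"]-[0,0,.091]),"blk corners",[proj(m,(x,y,.056)).round() for x,y in((.5065,-.186),(.509,-.101))])
hsv=cv2.cvtColor(cv2.GaussianBlur(im,(3,3),0)[165:255,240:350],cv2.COLOR_RGB2HSV)
for r in range(0,90,2): print(r+165,"".join("b" if p[1]>130 and p[2]>75 else str(min(9,p[2]//20)) for p in hsv[r]))
E
```

```text
18.7 [ 0.54938178 -0.1440754   0.16578343] [-1.77195438e+02  1.23208333e-01  1.78291237e+02] [ 0.13426977 -0.29934158 -1.53376913] 0.05848364277602654
slot centre [295.42248731 210.36513587] tipaxis [294.7526554  217.17338227] blk corners [array([236., 153.]), array([355., 154.])]
165 bbbbbbbbbbbbbbbbbbbbbbbbbbbbbbbbbbbbbbbbbbbbbbbbbbbbbbbbbbbbbbbbbbbbbbbbbbbbbbbbbbbbbbbbbbbbbbbbbbbbbbbbbbbbbb
167 bbbbbbbbbbbbbbbbbbbbbbbbbbbbbbbbbbbbbbbbbbbbbbbbbbbbbbbbbbbbbbbbbbbbbbbbbbbbbbbbbbbbbbbbbbbbbbbbbbbbbbbbbbbbbb
169 bbbbbbbbbbbbbbbbbbbbbbbbbbbbbbbbbbbbbbbbbbbbbbbbbbbbbbbbbbbbbbbbbbbbbbbbbbbbbbbbbbbbbbbbbbbbbbbbbbbbbbbbbbbbbb
171 bbbbbbbbbbbbbbbbbbbbbbbbbbbbbbbbbbbbbbbbbbbbbbbbbbbbbbbbbbbbbbbbbbbbbbbbbbbbbbbbbbbbbbbbbbbbbbbbbbbbbbbbbbbbbb
173 bbbbbbbbbbbbbbbbbbbbbbbbbbbbbbbbbbbbbbbbbbbbbbbbbbbbbbbbbbbbbbbbbbbbbbbbbbbbbbbbbbbbbbbbbbbbbb3334bbbbbbbbbbbb
175 bbbbbbbbbbbbbbbbbbbbbbbbbbbbbbbbbbbbbbbbbbbbbbbbbbbbbbbbbbbbbbbbbbbbbbbbbbbbbbbbbbbbbbbbbbbbb333334bbbbbbbbbbb
177 bbbbbbbbbbbbbbbbbbbbbbbbbbbbbbbbbbbbbbbbbbbbbbbbbbbbbbbbbbbbbbbbbbbbbbb555555555555555555555555555567bbbbbbbbb
179 bbbbbbbbb
[... 3656 characters left out ...]
bbbbbbbbbb
243 bbbbbbbbbbb333333332222222222222223333333333333333333333333333333333333322222222222223333333323bbbbbbbbbbbbbbb
245 bbbbbbbbbbb333332222222222222222222333333333333333333333333333333333332222222222222222233333333bbbbbbbbbbbbbbb
247 bbbbbbbbbbb322222222222222222222222333333333333333333333333333333333332222222222222222222333333bbbbbbbbbbbbbbb
249 bbbbbbbbbbb3222222222222222222222223333333333333333333333333333333333322222222222222222222223223bbbbbbbbbbbbbb
251 55555bbb3222222222222222222222222223333333333333333333333333333333333322222222222222222222222223bbbbbbbbbbbbbb
253 bbbbbbbbbbb4322222222222222222222223333333333333333333333333333333333322222222222222222222222222355bbbbbbbbbbb
```

```bash
python3 - <<'E'
from h import *
m=ctrl.camera_model("wrist"); im=ctrl.snapshot("wrist")
B=cv2.GaussianBlur(im,(3,3),0)[...,2].astype(int)
print(ctrl.get_obs()["tool_pos"])
for r in range(186,230,2): print(r,"".join("%4d"%v for v in B[r,248:345:4]))
E
```

```text
[ 0.54914778 -0.14411189  0.16545706]
186  191 191 191 191 191 192 192 192 192 192 192 177 137 138 139 138 138 138 137 137 137 137 138 142 134
188  192 192 192 191 191 192 191 193 192 191 192 187 139 139 139 138 137 138 136 137 136 137 137 136 136
190  189 191 191 192 191 192 193 193 193 193 193 195 138 139 138 137 137 137 137 137 137 136 136 137 136
192  145 189 189 189 189 191 170 171 170 170 169 171 138 137 137 137 137 137 137 137 136 136 137 136 136
194  138 144 144 143 144 145 136 135 137 136 136 136 138 137 137 137 137 136 137 137 135 136 137 137 135
196  139 139 139 137 138 138 138 138 139 138 137 137 138 137 137 138 136 137 136 136 137 136 136 136 135
198  138 138 138 139 137 138 139 138 138 138 137 137 136 138 137 136 137 137 136 136 135 136 135 135 135
200  138 137 139 138 138 137 134 135 134 133 134 135 135 135 135 135 135 135 135 137 136 136 136 136 136
202  138 137 138 138 137 138 122 104 125 125 124 122 122 124 124 123 123 119 126 136 135 136 135 135 135
204  137 137 138 138 137 137 123  79 105 111 111 109 111 116 114 114 120  98 124 135 136 135 135 134 135
206  137 137
[... 547 characters left out ...]
84  88  87  86  87  85  85  84  84  86  85 130 134 134 133 133 134 133
218  135 135 136 135 135 135 121  88  85  86  86  88  87  86  83  84  83  83 130 134 134 133 134 134 134
220  135 134 135 134 135 135 121 115  84  85 109 114 109 110  83  84  88 105 130 134 133 134 133 133 133
222  134 135 134 134 134 135 132 120  83  85 123 130 128 129  82  84  96 127 131 134 133 134 132 133 133
224  134 134 135 135 135 134 134 124  84  84 130 133 132 136  81  83 103 134 133 132 132 132 133 133 133
226  134 134 136 133 132 133 133 117  84  84  98  94  95 110  82  84 105 135 134 134 134 132 134 133 132
228  135 135 116  68  67  73  73  69  64  84  83  82  84  82  79  72  86 104 109 107 130 133 133 132 133
```

The slot spans cols 273–319 and rows 202–220, and the jaws project into its centre. Descending.

>>> step_arm:
  rows:
    - [0.335, [0, 0, -6], [0, 0, 0]]
    - [0.335, [0, 0, -14], [0, 0, 0]]
    - [0.335, [0, 0, -22], [0, 0, 0]]
    - [0.335, [0, 0, -28], [0, 0, 0]]
    - [0.335, [0, 0, -30], [0, 0, 0]]

```text
clock: 19.22
tool_pos: [0.5479, -0.1443, 0.133]
orientation: [-177.2, -0.1, 178.3]
force: [-0.2, -0.5, -2.3]
opening: 0.0585
gripper_force: 9.2
```

>>> step_arm:
  rows:
    - [0.335, [0, 0, -5], [0, 0, 0]]
    - [0.335, [0, 0, -11], [0, 0, 0]]
    - [0.335, [0, 0, -17], [0, 0, 0]]
    - [0.335, [0, 0, -22], [0, 0, 0]]
    - [0.335, [0, 0, -24], [0, 0, 0]]

```text
clock: 19.63
tool_pos: [0.5484, -0.1442, 0.1098]
orientation: [-177.2, -0.0, 178.3]
force: [-0.1, 0.7, -1.1]
opening: 0.0584
gripper_force: 9.2
```

>>> step_arm:
  rows:
    - [0.335, [0, 0, -1], [0, 0, 0]]
    - [0.335, [0, 0, -2], [0, 0, 0]]
    - [0.335, [0, 0, -3.5], [0, 0, 0]]
    - [0.335, [0, 0, -3.5], [0, 0, 0]]
    - [0.335, [0, 0, -3.5], [0, 0, 0]]

```text
clock: 20.05
tool_pos: [0.5489, -0.1442, 0.1075]
orientation: [-177.2, 0.0, 178.3]
force: [-0.7, -0.1, -1.4]
opening: 0.0586
gripper_force: 9.2
```

>>> step_arm:
  rows:
    - [0.335, [0, 0, -0.5], [0, 0, 0]]
    - [0.335, [0, 0, -1], [0, 0, 0]]
    - [0.335, [0, 0, -1.5], [0, 0, 0]]
    - [0.335, [0, 0, -2], [0, 0, 0]]
    - [0.335, [0, 0, -2], [0, 0, 0]]

```text
clock: 20.47
tool_pos: [0.5501, -0.1442, 0.1069]
orientation: [-177.2, 0.2, 178.3]
force: [-1.7, 1.1, 9.3]
opening: 0.0582
gripper_force: 11.2
```

The joint is seated on the block (10 N contact at the same height as when picked up). Releasing and rising.

>>> step_arm:
  rows:
    - [0.3, [0, 0, 0.5], [0, 0, 0]]
    - [0.25, [0, 0, 1], [0, 0, 0]]
    - [0.1, [0, 0, 1], [0, 0, 0]]
    - [0, [0, 0, 1], [0, 0, 0]]
    - [0, [0, 0, 1], [0, 0, 0]]

```text
clock: 20.88
tool_pos: [0.5488, -0.1443, 0.1063]
orientation: [-177.2, 0.0, 178.3]
force: [-0.2, 0.5, -0.3]
opening: 0.0802
gripper_force: 0.0
```

>>> step_arm:
  rows:
    - [0, [0, 0, 6], [0, 0, 0]]
    - [0, [0, 0, 22], [0, 0, 0]]
    - [0, [0, 0, 45], [0, 0, 0]]
    - [0, [0, 0, 75], [0, 0, 0]]
    - [0, [0, 0, 105], [0, 0, 0]]

```text
clock: 21.3
tool_pos: [0.5484, -0.1443, 0.2125]
orientation: [-177.2, -0.0, 178.3]
force: [1.2, 0.3, -0.9]
opening: 0.0878
gripper_force: 0.0
```

```bash
python3 - <<'E'
from h import *
import pickle
from plant import ctrl
o=ctrl.get_obs(); m=ctrl.camera_model("wrist"); im=ctrl.snapshot("wrist")
print(o["clock"],o["tool_pos"],o["orientation"],o["opening"],o["force"],o["joint_pos"])
pickle.dump((m,im,o),open("pics/w10.pkl","wb"))
# orange handle tops, then the joint (dark) seen around the slot
hsv=cv2.cvtColor(im,cv2.COLOR_RGB2HSV)
mk=((hsv[...,0]<18)&(hsv[...,1]>150)&(hsv[...,2]>90)).astype(np.uint8); mk[:,:200]=0
n,l,st,c=cv2.connectedComponentsWithStats(mk)
for i in range(1,n):
    if st[i,4]>40: print(st[i],c[i].round(1))
for n,X in(("hL",(.5486,-.1714,.148)),("hR",(.55,-.1165,.148)),("hLlow",(.5493,-.171,.10)),("mid",(.5493,-.1439,.068))): print(n,proj(m,X).round(1))
B=cv2.GaussianBlur(im,(3,3),0)[...,2].astype(int)
for r in range(196,262,3): print(r,"".join("%4d"%v for v in B[r,240:352:4]))
E
```

```text
21.3 [ 0.54835807 -0.14433287  0.2125366 ] [-1.77174763e+02 -3.85875973e-02  1.78270654e+02] 0.08782817851435969 [ 1.17384854  0.27629163 -0.86070925] [   6.97963031   10.67124008  -16.14754301    3.10938218  -63.68104301
 -100.09905478]
[322 203  14  26  91] [325.4 214.6]
[244 214  13  30 330] [249.8 229.9]
[332 216  14  30 347] [338.7 231.4]
[ 274  321   81   22 1062] [321.3 328.7]
hL [250.5 230. ]
hR [338.5 231. ]
hLlow [260.1 211.4]
mid [297.1 201. ]
196  114 108 118 119 119 118 119 118  65  66  66  66  65  64  70  65  63  62  62  63  62  72 117 116 116 116 116 117
199  113 110 119 119 119 119 110 102  65  58  59  64  73  72  72  71  72  71  59  57  65  63 117 117 116 116 116 116
202  112 107 118 117 115  56  45  50  57  57  58  62  73  73  73  73  73  70  56  55  53  47  58  85 116 115 116 116
205  112 106 118 116  48  47  45  46  56  57  55  59  71  71  70  71  71  68  57  57  55  44  43  42  79 116 116 115
208  111 106 118  51  45  44  45  44  55  56  54  59  67  67  66  65  67  65  55  55  56  42  42  43  40 106 114 115
211  112 105  72  44  43  44  44  44  56  55  93  96  96
[... 1232 characters left out ...]
44  110  96  77  73 106 114 114 114 114 114 115 115 116 116 115 116 115 116 114 115 115 115 115  76  44  40  66 113
247  111 112 110 112 113 113 113 112 113 114 112 113 114 113 113 112 113 113 114 114 113 112 114 113  97  96 109 111
250  110 110 110 109 110 111 111 111 111 112 112 112 111 113 112 113 113 113 114 113 112 114 113 114 114 114 113 113
253  110 109 110 109 111 112 112 112 111 113 112 112 113 113 114 115 115 114 114 115 113 114 115 115 114 114 115 115
256  110 109 111 110 112 112 112 112 112 111 111 112 112 112 112 114 113 114 113 113 113 114 112 114 113 113 114 113
259  111 111 112 111 111 113 112 112 112 113 113 114 114 115 113 113 115 115 114 115 114 114 115 115 114 114 113 114
```

The handle tops match their original positions to within a pixel, so the pliers are home. Now going to the switch, levelling the tool and turning it half round so that the last joint has room for the clockwise turn.

>>> step_arm:
  rows:
    - [0, [2, 15, 8], [0.01, 0, 0]]
    - [0, [4, 40, 12], [0.02, 0, 0]]
    - [0.2, [6, 65, 12], [0.03, 0, 0]]
    - [0.4, [8, 90, 12], [0.04, 0, 0]]
    - [0.45, [10, 115, 12], [0.049, -0.001, 0]]

```text
clock: 21.77
tool_pos: [0.5587, -0.0278, 0.2234]
orientation: [180.0, -0.0, 178.2]
force: [-0.0, 0.5, 0.3]
opening: 0.0731
gripper_force: 0.0
```

>>> step_arm:
  rows:
    - [0.45, [2, 25, 0], [0, 0, 0.12]]
    - [0.45, [4, 50, 0], [0, 0, 0.24]]
    - [0.45, [6, 75, 0], [0, 0, 0.36]]
    - [0.45, [8, 100, 0], [0, 0, 0.48]]
    - [0.45, [9, 125, 0], [0, 0, 0.6]]

```text
clock: 22.18
tool_pos: [0.5676, 0.0974, 0.2232]
orientation: [180.0, -0.0, -147.0]
force: [1.7, -0.2, 0.3]
opening: 0.0484
gripper_force: 0.0
```

>>> step_arm:
  rows:
    - [0.45, [0, 5, 0], [0, 0, 0.12]]
    - [0.45, [0, 10, 0], [0, 0, 0.24]]
    - [0.45, [0, 12, 0], [0, 0, 0.36]]
    - [0.45, [0, 12, 0], [0, 0, 0.48]]
    - [0.45, [0, 12, 0], [0, 0, 0.6]]

```text
clock: 22.6
tool_pos: [0.5675, 0.1085, 0.2231]
orientation: [180.0, -0.0, -112.6]
force: [-0.4, -1.3, -0.0]
opening: 0.0482
gripper_force: 0.0
```

>>> step_arm:
  rows:
    - [0.45, [0, 0, 0], [0, 0, 0.12]]
    - [0.45, [0, 0, 0], [0, 0, 0.24]]
    - [0.45, [0, 0, 0], [0, 0, 0.36]]
    - [0.45, [0, 0, 0], [0, 0, 0.48]]
    - [0.45, [0, 0, 0], [0, 0, 0.6]]

```text
clock: 23.02
tool_pos: [0.5675, 0.1081, 0.2231]
orientation: [180.0, 0.0, -78.3]
force: [0.7, 0.2, -0.3]
opening: 0.048
gripper_force: 0.0
```

>>> step_arm:
  rows:
    - [0.45, [0, 0, 0], [0, 0, 0.12]]
    - [0.45, [0, 0, 0], [0, 0, 0.24]]
    - [0.45, [0, 0, 0], [0, 0, 0.36]]
    - [0.45, [0, 0, 0], [0, 0, 0.48]]
    - [0.45, [0, 0, 0], [0, 0, 0.6]]

```text
clock: 23.43
tool_pos: [0.5675, 0.1082, 0.2231]
orientation: [180.0, 0.0, -43.9]
force: [0.7, 0.4, -0.5]
opening: 0.048
gripper_force: 0.0
```

>>> step_arm:
  rows:
    - [0.45, [0, 0, 0], [0, 0, 0.12]]
    - [0.45, [0, 0, 0], [0, 0, 0.24]]
    - [0.45, [0, 0, 0], [0, 0, 0.36]]
    - [0.45, [0, 0, 0], [0, 0, 0.48]]
    - [0.45, [0, 0, 0], [0, 0, 0.6]]

```text
clock: 23.85
tool_pos: [0.5675, 0.1081, 0.2231]
orientation: [180.0, 0.1, -9.5]
force: [-0.6, -0.5, 1.5]
opening: 0.0482
gripper_force: 0.0
```

>>> step_arm:
  rows:
    - [0.45, [0, 0, 0], [0, 0, 0.1]]
    - [0.45, [0, 0, 0], [0, 0, 0.17]]
    - [0.45, [0, 0, 0], [0, 0, 0.17]]
    - [0.45, [0, 0, 0], [0, 0, 0.17]]
    - [0.45, [0, 0, 0], [0, 0, 0.17]]

```text
clock: 24.27
tool_pos: [0.5677, 0.1079, 0.2232]
orientation: [-180.0, 0.0, -0.2]
force: [0.6, 0.6, -0.7]
opening: 0.0481
gripper_force: 0.0
```

```bash
python3 - <<'E'
from h import *
import pickle
o=ctrl.get_obs(); m=ctrl.camera_model("wrist"); im=ctrl.snapshot("wrist"); t=ctrl.snapshot("top")
print(o["clock"],o["tool_pos"],o["orientation"],o["opening"],o["joint_pos"])
pickle.dump((m,im,o,t),open("pics/w11.pkl","wb"))
p=proj(m,(.566,.109,.099)); print("pred",p,"axis pts",[proj(m,(.566,.109,z)).round(1) for z in(.067,.099)])
u,v=p.astype(int)
B=cv2.GaussianBlur(im,(3,3),0); V=B.max(2)
for r in range(max(0,v-70),min(420,v+70),3): print("%3d"%r,"".join(str(min(9,x//26)) for x in V[r,u-60:u+60]))
print(u-60)
E
```

```text
24.2667 [0.56770906 0.10793193 0.22322914] [-1.79998573e+02  2.80284727e-02 -2.38434451e-01] 0.048131538819285925 [ 3.01382118e+01  1.16053755e+01 -1.21535498e+01 -1.68281566e-02
 -6.62645346e+01  5.96301301e+01]
pred [283.09584586 208.55574723] axis pts [array([283.4, 199.3]), array([283.1, 208.6])]
138 777777777777655444444444444444444444444444444444444444444444444444444444444444444444444444444444444444444444444444444444
141 777777777777655444444444444444444444444444444444444444444444444444444444444444444444444444444444444444444444444444444444
144 777777777777655444444444444444444444444444444444444444444444444444444444444444444444444444444444444444444444444444444444
147 777777777777655544444444444444444444444444444444444444444444444444444444444444444444444444444444444444444444444444444444
150 777777777777665544444444444444444444444444444444444444444444444444444444444444444444444444444444444444444444444444444444
153 777777777777765544444444444444444444444444444444444444444444444444444444444444444444444444444444444444444444444444444444
156 77777777777776554444444444444444444444444444
[... 4380 characters left out ...]
44444444444444444444444444444444445666666666666666666666665556666666321
264 111111111135555555555555554444444444444444444444444444444444444444455555555555555555677777777777777777777766556666665321
267 111111111134555555555555555555555555555555555555555555555555555555555555555555555555566777777777777777777766556666665311
270 111111111124555555555555555555555555555555555555555555555555555555555555555555555555555677777777777777777766544566665211
273 111111111124555555555555555555555555555555555555555555555555555555555555555555555555555557777777777777777766544445665211
276 111111111124555555555555555555555555555555555555555555555555555555555555555555555555555555667777777777777766544444565211
223
```

In the numeric view the bar lies exactly along tool x. Its white mark is at col 285, so its centre is y≈107.4, and the axis is at x≈568.5. Descending onto it.

>>> step_arm:
  rows:
    - [0.45, [0.8, -0.5, -15], [0, 0, 0.004]]
    - [0.45, [0.8, -0.5, -40], [0, 0, 0.004]]
    - [0.45, [0.8, -0.5, -65], [0, 0, 0.004]]
    - [0.45, [0.8, -0.5, -90], [0, 0, 0.004]]
    - [0.45, [0.8, -0.5, -105], [0, 0, 0.004]]

```text
clock: 24.78
tool_pos: [0.5674, 0.1068, 0.1158]
orientation: [180.0, 0.2, 0.0]
force: [-0.5, 0.1, -0.7]
opening: 0.0485
gripper_force: 0.0
```

>>> step_arm:
  rows:
    - [0.45, [0, 0, -12], [0, 0, 0]]
    - [0.45, [0, 0, -25], [0, 0, 0]]
    - [0.45, [0, 0, -37], [0, 0, 0]]
    - [0.45, [0, 0, -44], [0, 0, 0]]
    - [0.45, [0, 0, -44], [0, 0, 0]]

```text
clock: 25.2
tool_pos: [0.5677, 0.1068, 0.0728]
orientation: [179.9, 0.2, 0.1]
force: [-0.9, 0.2, 0.7]
opening: 0.0484
gripper_force: 0.0
```

>>> step_arm:
  rows:
    - [0.6, [0, 0, 0], [0, 0, 0]]
    - [0.7, [0, 0, 0], [0, 0, 0]]
    - [0.78, [0, 0, 0], [0, 0, 0]]
    - [0.84, [0, 0, 0], [0, 0, 0]]
    - [0.87, [0, 0, 0], [0, 0, 0]]

```text
clock: 25.62
tool_pos: [0.5689, 0.1074, 0.075]
orientation: [-180.0, -0.0, 0.1]
force: [0.2, 0.3, 0.0]
opening: 0.0206
gripper_force: 0.0
```

>>> step_arm:
  rows:
    - [0.9, [0, 0, -1], [0, 0, 0]]
    - [0.9, [0, 0, -1], [0, 0, 0]]
    - [0.9, [0, 0, -1], [0, 0, 0]]
    - [0.9, [0, 0, -1], [0, 0, 0]]
    - [0.9, [0, 0, -1], [0, 0, 0]]

```text
clock: 26.03
tool_pos: [0.5694, 0.109, 0.0744]
orientation: [-179.9, -0.1, 0.2]
force: [-3.2, 8.1, 5.9]
opening: 0.0136
gripper_force: 30.0
```

>>> step_arm:
  rows:
    - [0.9, [0, 0, 0], [0, 0, -0.05]]
    - [0.9, [0, 0, 0], [0, 0, -0.12]]
    - [0.9, [0, 0, 0], [0, 0, -0.2]]
    - [0.9, [0, 0, 0], [0, 0, -0.28]]
    - [0.9, [0, 0, 0], [0, 0, -0.36]]

```text
clock: 26.45
tool_pos: [0.5692, 0.1083, 0.0744]
orientation: [-179.9, -0.1, -20.7]
force: [-2.5, 4.0, 6.4]
opening: 0.0133
gripper_force: 30.0
```

>>> step_arm:
  rows:
    - [0.9, [0, 1, 0], [0, 0, -0.08]]
    - [0.9, [0, 1, 0], [0, 0, -0.16]]
    - [0.9, [0, 1, 0], [0, 0, -0.24]]
    - [0.9, [0, 1, 0], [0, 0, -0.32]]
    - [0.9, [0, 1, 0], [0, 0, -0.4]]

```text
clock: 26.87
tool_pos: [0.5687, 0.1077, 0.0744]
orientation: [180.0, -0.0, -43.6]
force: [-3.4, -2.4, 7.9]
opening: 0.0138
gripper_force: 30.0
```

>>> step_arm:
  rows:
    - [0.9, [0, 0, 0], [0, 0, -0.08]]
    - [0.9, [0, 0, 0], [0, 0, -0.16]]
    - [0.9, [0, 0, 0], [0, 0, -0.24]]
    - [0.9, [0, 0, 0], [0, 0, -0.3]]
    - [0.9, [0, 0, 0], [0, 0, -0.3]]

```text
clock: 27.28
tool_pos: [0.5684, 0.1072, 0.0744]
orientation: [179.9, -0.1, -60.7]
force: [-2.8, -3.8, 8.6]
opening: 0.0142
gripper_force: 31.4
```

```bash
python3 - <<'E'
from h import *
o=ctrl.get_obs(); print({k:np.round(o[k],3) for k in("clock","tool_pos","orientation","force","moment","opening","gripper_force")})
E
```

```text
{'clock': np.float64(27.283), 'tool_pos': array([0.568, 0.107, 0.074]), 'orientation': array([ 1.79942e+02, -7.00000e-02, -6.07340e+01]), 'force': array([-2.828, -3.796,  8.626]), 'moment': array([-1.628,  1.283,  0.818]), 'opening': np.float64(0.014), 'gripper_force': np.float64(31.446)}
```

>>> step_arm:
  rows:
    - [0.9, [0, 0, 0], [0, 0, -0.03]]
    - [0.9, [0, 0, 0], [0, 0, -0.05]]
    - [0.9, [0, 0, 0], [0, 0, -0.05]]
    - [0.9, [0, 0, 0], [0, 0, -0.05]]
    - [0.9, [0, 0, 0], [0, 0, -0.05]]

```text
clock: 27.7
tool_pos: [0.5685, 0.1071, 0.0743]
orientation: [179.9, -0.1, -63.4]
force: [-2.3, -4.4, 7.5]
opening: 0.0153
gripper_force: 32.6
```

```bash
python3 - <<'E'
from h import *
o=ctrl.get_obs(); print({k:np.round(o[k],3) for k in("tool_pos","orientation","force","moment","opening","gripper_force")})
E
```

```text
{'tool_pos': array([0.569, 0.107, 0.074]), 'orientation': array([ 1.79943e+02, -9.20000e-02, -6.33570e+01]), 'force': array([-2.338, -4.367,  7.519]), 'moment': array([-2.025,  0.967,  0.871]), 'opening': np.float64(0.015), 'gripper_force': np.float64(32.59)}
```

The fingers are wedging on the bar, so it is at its stop. Releasing and rising, then a check.

>>> step_arm:
  rows:
    - [0.8, [0, 0, 0], [0, 0, 0]]
    - [0.7, [0, 0, 0], [0, 0, 0]]
    - [0.55, [0, 0, 0], [0, 0, 0]]
    - [0.45, [0, 0, 0], [0, 0, 0]]
    - [0.45, [0, 0, 0], [0, 0, 0]]

```text
clock: 28.12
tool_pos: [0.5687, 0.1084, 0.0733]
orientation: [-180.0, 0.0, -63.5]
force: [1.2, -0.3, -0.3]
opening: 0.0386
gripper_force: 0.0
```

>>> step_arm:
  rows:
    - [0.45, [0, 0, 10], [0, 0, 0]]
    - [0.45, [0, 0, 35], [0, 0, 0]]
    - [0.45, [0, 0, 65], [0, 0, 0]]
    - [0.45, [0, 0, 100], [0, 0, 0]]
    - [0.45, [0, 0, 130], [0, 0, 0]]

```text
clock: 28.53
tool_pos: [0.5688, 0.1082, 0.2062]
orientation: [-179.9, -0.0, -63.5]
force: [0.8, 0.4, -0.5]
opening: 0.0487
gripper_force: 0.0
```

>>> step_arm:
  rows:
    - [0.45, [0, 0, 20], [0, 0, 0]]
    - [0.45, [0, 0, 20], [0, 0, 0]]
    - [0.45, [0, 0, 20], [0, 0, 0]]
    - [0.45, [0, 0, 20], [0, 0, 0]]
    - [0.45, [0, 0, 20], [0, 0, 0]]

```text
clock: 28.95
tool_pos: [0.568, 0.108, 0.2224]
orientation: [179.9, 0.0, -63.5]
force: [0.3, 0.1, -0.4]
opening: 0.0483
gripper_force: 0.0
```

```bash
python3 - <<'E'
from h import *
o=ctrl.get_obs(); m=ctrl.camera_model("wrist"); im=ctrl.snapshot("wrist")
print(o["clock"],o["tool_pos"],o["orientation"],o["opening"])
V=cv2.GaussianBlur(im,(3,3),0).max(2)
u,v=proj(m,(.568,.108,.099)).astype(int); print(u,v)
for r in range(v-45,v+45,3): print("%3d"%r,"".join(str(min(9,x//26)) for x in V[r,u-50:u+50]))
# expected mark end points (mark 4..19 mm from axis) after turning 0/50/60 deg cw
for a in(50,55,60,65):
    d=np.array([-np.cos(np.radians(a)),np.sin(np.radians(a)),0]); print(a,[proj(m,np.array([.568,.108,.099])+d*s/1000).round(1)-[u-50,0] for s in(4,20)])
E
```

```text
28.95 [0.56799888 0.10804725 0.22240961] [ 1.79900499e+02  1.67061846e-02 -6.34747588e+01] 0.04834947715582395
285 208
163 4444444444444444444444444444444444455566666666666666666666666666665554444444444444444554444333333334
166 4444444444444444444444444444445566666666666666666666666666666666666666665544444444444444444455444433
169 4444444444444444444444444445566666666666666666666566666666666666666666666666554444444444444444444444
172 4444444444444444444444455666655566666655666666665666666666666666666666666666666554444444444444444444
175 4444444444444444444445565555666655655665544332211111111112222345566666666666666666544444444444444444
178 4444444444444444444556555555655656654321111111111111111111222111122355666666666666665444444444444444
181 6566665654444444445655555555556654321222211111111111111111111111111112456666666666666554444444444444
184 6666666666544444556555555555565321122222111111111111111111122222211121123556666666666665444444444444
187 6666666665444444565555555566542122222222211112221111222211112222222222211235666666666666544444444444
190 66666666654444456655555555653222
[... 1668 characters left out ...]
55555555555555555555555555544444444444444444444444444444444444444444334444443344
241 7777777777776655555555555555555555555555555555555555554444444444444444444444444444444444344444443344
244 7777777777777655555555555555555555555555555555555555555555555444444444444444444444444444443333334444
247 5555555667777655555555555555555555555555555555555555555555555555555554444444444444444444444444444444
250 5555555555555555555555555555555555555555555555555555555555555555555555555555444444444444444444444444
50 [array([ 51.7, 212.9]), array([ 56.4, 231.9])]
55 [array([ 51.3, 213. ]), array([ 54.2, 232.3])]
60 [array([ 50.8, 213. ]), array([ 52. , 232.5])]
65 [array([ 50.4, 213. ]), array([ 49.8, 232.6])]
```

```bash
python3 - <<'E'
from h import *
from scipy.optimize import minimize
m=ctrl.camera_model("wrist"); im=ctrl.snapshot("wrist"); V=im.max(2).astype(float)
P=[]
for r in range(214,230):
    w=np.clip(V[r,280:296]-75,0,None); P.append(ray(m,(w*np.arange(280,296)).sum()/w.sum(),r,.099)[:2]*1000)
P=np.array(P); d=np.linalg.svd(P-P.mean(0))[2][0]; d*=np.sign(d[1])
print("now",P.mean(0),np.degrees(np.arctan2(d[1],-d[0])))
import pickle
m,im,o,t=pickle.load(open("pics/w11.pkl","rb")); V=im.max(2).astype(float); P=[]
for r in range(213,229):
    w=np.clip(V[r,278:294]-75,0,None); P.append(ray(m,(w*np.arange(278,294)).sum()/w.sum(),r,.099)[:2]*1000)
P=np.array(P); d=np.linalg.svd(P-P.mean(0))[2][0]; d*=-np.sign(d[0])
print("before",P.mean(0),np.degrees(np.arctan2(d[1],-d[0])))
# spindle ring and things unmoved, top view before/after
a=np.load("pics/top0.npy").astype(int); b=ctrl.snapshot("top").astype(int)
D=(np.abs(a-b).max(2)>60).astype(np.uint8); n,l,st,c=cv2.connectedComponentsWithStats(D)
print([(s.tolist()) for s in st[1:] if s[4]>6])
E
```

```text
now [561.57971675 116.8621939 ] 63.675285612575074
before [556.29557407 107.58973501] 0.12856684088380418
[[218, 127, 25, 4, 26], [244, 129, 14, 10, 16], [144, 130, 122, 106, 5076], [197, 149, 5, 5, 8], [208, 172, 11, 11, 83], [71, 186, 69, 47, 676], [166, 189, 10, 10, 80], [191, 191, 6, 5, 16], [270, 192, 4, 11, 14], [195, 195, 6, 5, 12], [273, 207, 9, 12, 61], [519, 209, 15, 7, 17], [185, 215, 5, 4, 7], [502, 216, 16, 14, 31], [245, 218, 23, 10, 171], [538, 221, 6, 7, 10], [99, 224, 142, 196, 6640], [132, 229, 5, 3, 8], [503, 230, 4, 6, 7], [540, 234, 19, 13, 40], [409, 237, 96, 78, 1240], [84, 252, 17, 20, 184], [468, 252, 15, 11, 22], [545, 252, 15, 11, 63], [500, 260, 5, 2, 7], [333, 266, 86, 66, 1054], [545, 269, 15, 5, 23], [489, 273, 7, 5, 13], [543, 275, 17, 3, 31], [506, 279, 6, 5, 7], [541, 279, 19, 3, 27], [373, 281, 9, 3, 14], [401, 285, 15, 14, 37], [383, 288, 17, 6, 37], [546, 290, 6, 7, 12], [540, 298, 7, 2, 8], [380, 300, 28, 5, 55], [545, 305, 4, 6, 7], [117, 307, 52, 113, 1104], [391, 307, 9, 1, 9], [464, 311, 6, 3, 10], [472, 312, 88, 108, 4879], [441, 316, 23, 9, 64], [435, 322, 5, 2, 7], [434, 326, 14, 1, 14], [239, 329, 212, 91, 6987], [361, 329, 3, 4, 8], [431, 330, 20, 5, 42], [389, 333, 25, 13, 98], [429, 336, 18, 7, 60], [420, 338, 8, 4, 14], [400, 347, 12, 6, 14], [415, 350, 21, 5, 38], [262, 379, 9, 8, 45], [319, 378, 9, 8, 48], [287, 397, 10, 2, 10], [298, 397, 8, 2, 8]]
```

```bash
python3 -c "
from plant import ctrl
print(ctrl.close_job())"
```

```text
the job is handed in; nothing more can be done
None
```

I handed the job in at about 29 s: the ring is closed in the spindle groove on the hub, the pliers are back upright and fully down in their stand, and the switch was then turned clockwise to its stop (the camera check put it at roughly 60°).

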